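# Change over the baskets on a drying stand with a bar switch

### The arm

A 6-joint arm with a two-finger parallel gripper is mounted at the origin on a cart in front of the work surface, level with it; the furniture and walls round the work are solid. World frame = base frame: x ahead of the robot, y to its left, z up, the work surface at z = 0. Lengths are in m, angles in rad, forces in N, time in s.
With the tool pointing down it reaches from about 0.325 to 0.9 m from the base axis. Payload 6.1 kg.
Tool frame: the origin (TCP) lies midway between the tips of the shut fingers; the grasp point (between the pads) lies 19 mm behind it; y points along the fingers, x is the direction in which the jaws open and shut, and the axes are right-handed (so a half turn about y gives the same grasp; the last joint's range is limited). The gripper opens to 85 mm and grips with 20 to 120 N. Pads are 22 mm wide; open, the fingers measure 114 mm over their backs; the gripper's body (76 mm by 85 mm) begins 54 mm behind the grasp point. The pads swing forward as they close: fully open they stand 13 mm farther back than shut.
Start: joints at [0.997, 0.22, 1.526, -0, 1.395, -0.126], TCP at [0.271, 0.563, 0.231] pointing down, gripper open.
Joint ranges: [-2.98, 2.98], [-0.91, 2.08], [0.09, 2.57], [-1.24, 4.39], [0.2, 2.65], [-2.68, 2.68]. Speed limits (rad/s): [2.57, 2.57, 3.01, 3.14, 3.14, 3.14].

### API

Orientations are given as a unit quaternion [w, x, y, z].
In Python, from bench import sensors, optics, sign_off gives the robot as it stands.
- The arm moves only by the shell command python3 -m jog 'ROWS' [FORCE]. ROWS is JSON, a list of rows, each a list of 3 entries, a list of its own where there are three numbers: the finger opening in m, from 0 to 0.0854, then the shift along the tool's x, y, z in m, then the turn about the tool's y in degrees. In form: [[hand, [tx, ty, tz], roll], ...]. A call has 1 to 5 rows; each row shifts and turns the pose as measured when the row begins, along the tool's axes as they then stand; what a row does not reach is not made up. A row lasts 1/12 s, in which the tool goes at most 41.7 mm and 7.16 degrees, less where a joint would pass 70% of its speed; a pose out of reach is approached as far as the arm can. A call is refused whole if a number of a shift passes 0.0417 or a number of a turn 7.16, either way. A call with a gripper value outside its range is refused whole. The fingers move at their own pace and stop on an object; FORCE is the grip in N (left out, the last holds). Time passes only in rows, so rows that do not move let the fingers close. It gives the time, the measured TCP pose, the force and the opening at its end, in the units of the state.
- sensors.state(): the state, without advancing time (a new reading comes with each control period).
- optics.grab_frame(name): name is "scene" or "top"; returns (picture, depth): 420x560x3 uint8, red, green, blue; 420x560 float32, m along the optical axis (not along the pixel's ray), 0 where there is no reading.
- optics.calibration(name): a dict with "fx", "fy", "cx", "cy" (pixels), "dist" ([k1, k2, p1, p2, k3] as OpenCV has them; the pictures are not rectified), "camera_from_world" (4x4, takes a point from world to camera coordinates). Camera axes: x right, y down, z forward; pixel columns grow to the right and rows downward; lengths in m; the calibration is good to about 2 mm. A picture is of the moment at which its call begins. calibration takes no time and is no camera call.
- sign_off(): hands the job in, once; it reports no verdict.
The state is a dict: "t": time; "joint_pos": joint angles; "qd": joint speeds; "tau": joint torques, N m; "eef_pos": TCP position; "tool_rot": TCP orientation; "ft_force": force on the tool from outside, world axes, zero at the start; "torque": the same for the moment, N m; "width": finger opening in m.
Only numpy, scipy, OpenCV 4.12 (cv2) and the standard library are available. Lean on these libraries where they do the work, as an engineer would, in place of code of your own. Each camera call takes 0.05 s, during which the arm holds its last target.

### The job

The vial baskets hanging on the drying stand are dry and those standing on the worktop are wet. First stop the blower by pushing the console's long white bar switch right down at its middle, so that both ends go down together, hold it for about a second and let it spring up; then stand every dry basket upright in the cream tray and hang every wet basket by its handle on a hook of its own. When all are in place, restart the blower with a second such even press, let the bar spring up, and leave the other things on the worktop where they are.

Things in the scene. Friction and masses are not known exactly. Their poses are not given: they have to be found in the camera images.
- stand: drying stand, fixed: steel drip base (y +-200 mm, x -42 to +130 mm, rim 15 mm high); behind it a white blower housing 122 mm high, front face at x = +57 mm, with three steel hooks standing up from it. Origin: on the worktop below the middle hook's seat; the hooks point to -x (towards the robot), y along the row of hooks, z up
- console: grey control console, fixed, 130 (x) x 260 (y) x 40 mm, with the long white bar switch on top. Origin: centre of the underside; the bar lies along y, its hinge behind it (+x)
- bar_mid (a point): middle of the top face of the white bar switch (220 mm along the console's y, 24 mm wide, 70 mm above the worktop at rest); press straight down here. Moves with the bar
- bar_arm (a joint): how far the bar is pressed, rad: 0 at rest, 0.18 fully down on its stop (about 10 mm of travel at the bar). A spring brings it back up; about 3.5 N starts it and 7 N holds it fully down
- bar_rock (a joint): lopsidedness of the bar, rad: 0 when both ends are level; the bar rocks about its middle against a spring (4 N m/rad) when pressed off centre, limits +-0.09. 0.03 rad means the ends differ by about 6.5 mm
- cream_tray: cream plastic tray, fixed, 141 (x) x 214 (y) x 40 mm high outside, about 108 x 180 mm inside, floor 2 mm above the worktop. Origin: centre of the underside. Two baskets fit side by side along y if their handles lie along the tray's x (for instance at y = +-42 mm)
- hook_0 (a point): seat of the left (+y) hook: top of its level flat steel strip (10 mm wide, 5 mm thick, along the stand's x, 165 mm above the worktop), where a handle's bar should rest. The level part runs from 24 mm in front of (-x) to 85 mm behind this point, then bends down into the housing; the front tip turns up to 18 mm above the seat. Hooks are 130 mm apart
- hook_1 (a point): seat of the middle hook: top of its level flat steel strip (10 mm wide, 5 mm thick, along the stand's x, 165 mm above the worktop), where a handle's bar should rest. The level part runs from 24 mm in front of (-x) to 85 mm behind this point, then bends down into the housing; the front tip turns up to 18 mm above the seat. Hooks are 130 mm apart
- hook_2 (a point): seat of the right (-y) hook: top of its level flat steel strip (10 mm wide, 5 mm thick, along the stand's x, 165 mm above the worktop), where a handle's bar should rest. The level part runs from 24 mm in front of (-x) to 85 mm behind this point, then bends down into the housing; the front tip turns up to 18 mm above the seat. Hooks are 130 mm apart
- dry_0: dry wire vial basket, 56 (x) x 80 (y) x 46 mm high, full of capped vials (solid to the rim, nothing to take out), 0.12 kg, with a stiff bail handle to 120 mm height (see its handle point). Origin: centre of the underside, z up. At the start it hangs by its bar on the stand's hook 0 (or is absent)
- dry_1: dry wire vial basket, 56 (x) x 80 (y) x 46 mm high, full of capped vials (solid to the rim, nothing to take out), 0.12 kg, with a stiff bail handle to 120 mm height (see its handle point). Origin: centre of the underside, z up. At the start it hangs by its bar on the stand's hook 1 (or is absent)
- dry_2: dry wire vial basket, 56 (x) x 80 (y) x 46 mm high, full of capped vials (solid to the rim, nothing to take out), 0.12 kg, with a stiff bail handle to 120 mm height (see its handle point). Origin: centre of the underside, z up. At the start it hangs by its bar on the stand's hook 2 (or is absent)
- wet_0: wet wire vial basket, 56 (x) x 80 (y) x 46 mm high, full of capped vials (solid to the rim, nothing to take out), 0.12 kg, with a stiff bail handle to 120 mm height (see its handle point). Origin: centre of the underside, z up. Looks like the dry ones; at the start it stands on the open worktop in front of the stand (or is absent)
- wet_1: wet wire vial basket, 56 (x) x 80 (y) x 46 mm high, full of capped vials (solid to the rim, nothing to take out), 0.12 kg, with a stiff bail handle to 120 mm height (see its handle point). Origin: centre of the underside, z up. Looks like the dry ones; at the start it stands on the open worktop in front of the stand (or is absent)
- wet_2: wet wire vial basket, 56 (x) x 80 (y) x 46 mm high, full of capped vials (solid to the rim, nothing to take out), 0.12 kg, with a stiff bail handle to 120 mm height (see its handle point). Origin: centre of the underside, z up. Looks like the dry ones; at the start it stands on the open worktop in front of the stand (or is absent)
- dry_0_handle (a point): middle of the grip bar of basket dry_0, 115 mm above its underside; axes as the basket's. Black flat-sided bar along y, 10 x 88 x 10 mm, its underside at 110 mm; legs 10 x 4 mm at y = +-42 mm; the opening below is 80 mm wide, 64 mm high. Grip it across x; about 22 mm to either side of its middle a finger pad clears both hook and leg
- dry_1_handle (a point): middle of the grip bar of basket dry_1, 115 mm above its underside; axes as the basket's. Black flat-sided bar along y, 10 x 88 x 10 mm, its underside at 110 mm; legs 10 x 4 mm at y = +-42 mm; the opening below is 80 mm wide, 64 mm high. Grip it across x; about 22 mm to either side of its middle a finger pad clears both hook and leg
- dry_2_handle (a point): middle of the grip bar of basket dry_2, 115 mm above its underside; axes as the basket's. Black flat-sided bar along y, 10 x 88 x 10 mm, its underside at 110 mm; legs 10 x 4 mm at y = +-42 mm; the opening below is 80 mm wide, 64 mm high. Grip it across x; about 22 mm to either side of its middle a finger pad clears both hook and leg
- wet_0_handle (a point): middle of the grip bar of basket wet_0, 115 mm above its underside; axes as the basket's. Black flat-sided bar along y, 10 x 88 x 10 mm, its underside at 110 mm; legs 10 x 4 mm at y = +-42 mm; the opening below is 80 mm wide, 64 mm high. Grip it across x; about 22 mm to either side of its middle a finger pad clears both hook and leg
- wet_1_handle (a point): middle of the grip bar of basket wet_1, 115 mm above its underside; axes as the basket's. Black flat-sided bar along y, 10 x 88 x 10 mm, its underside at 110 mm; legs 10 x 4 mm at y = +-42 mm; the opening below is 80 mm wide, 64 mm high. Grip it across x; about 22 mm to either side of its middle a finger pad clears both hook and leg
- wet_2_handle (a point): middle of the grip bar of basket wet_2, 115 mm above its underside; axes as the basket's. Black flat-sided bar along y, 10 x 88 x 10 mm, its underside at 110 mm; legs 10 x 4 mm at y = +-42 mm; the opening below is 80 mm wide, 64 mm high. Grip it across x; about 22 mm to either side of its middle a finger pad clears both hook and leg
- marker: bystander: black marker pen, 132 mm long, 13 mm thick, lying; origin under its centre
- dropper: bystander: dropper bottle, 33 mm wide, 95 mm high; origin under its centre
- beaker: bystander: small glass beaker, 45 mm wide, 105 mm high with the pipette in it; origin under its centre

How it is judged:
On the way, in this order (a step that is already met when the one before it is completed fails the run):
1. stop the blower: the white bar is pressed well down (joint over 0.14 of 0.18 rad) with both ends level (rock under 0.03 rad) for 0.3 s (value of joint bar_arm above 0.14 rad and value of joint bar_rock between -0.03 and 0.03 rad), for 0.3 s.
2. every dry basket stands in the cream tray, every wet basket hangs on a hook, and the bar is up (x of dry_0 in the frame of cream_tray between -0.035 and 0.035 m and y of dry_0 in the frame of cream_tray between -0.07 and 0.07 m and height (world z) of each of dry_0, dry_1, dry_2 below 0.012 m and angle between each of dry_0, dry_1, dry_2's own z axis and vertical below 0.15 rad and linear speed of each of dry_0, dry_1, dry_2 below 0.05 m/s and x of dry_1 in the frame of cream_tray between -0.035 and 0.035 m and y of dry_1 in the frame of cream_tray between -0.07 and 0.07 m and x of dry_2 in the frame of cream_tray between -0.035 and 0.035 m and y of dry_2 in the frame of cream_tray between -0.07 and 0.07 m and (distance between wet_0_handle and hook_0 below 0.045 m or distance between wet_0_handle and hook_1 below 0.045 m or distance between wet_0_handle and hook_2 below 0.045 m) and height (world z) of each of wet_0_handle, wet_1_handle, wet_2_handle above 0.155 m and angle between each of wet_0, wet_1, wet_2's own z axis and vertical below 0.5 rad and (distance between wet_1_handle and hook_0 below 0.045 m or distance between wet_1_handle and hook_1 below 0.045 m or distance between wet_1_handle and hook_2 below 0.045 m) and (distance between wet_2_handle and hook_0 below 0.045 m or distance between wet_2_handle and hook_1 below 0.045 m or distance between wet_2_handle and hook_2 below 0.045 m) and value of joint bar_arm below 0.03 rad), for 0.5 s.
3. restart the blower: the white bar is pressed well down (joint over 0.14 of 0.18 rad) with both ends level (rock under 0.03 rad) for 0.3 s (all of step 1), for 0.3 s.
At the end, for the whole second after the job is handed in: dry baskets upright (0.15 rad) and still on the tray floor, centres within 35 mm (tray x) and 70 mm (tray y) of its centre; wet baskets hang on hooks (bar middle within 45 mm of a seat, above 155 mm, tilt under 0.5 rad; swinging a little does no harm); bar switch up (under 0.03 rad) (all of step 2); the robot touches nothing.
It fails at once if a bystander (marker, dropper bottle, beaker) is moved more than 5 cm (distance of any of marker, dropper, beaker from where it was at the start of the episode above 0.05 m).
Of dry_0, dry_1, dry_2 only 1 to 2 are there at a start; the rules pass over those that are not, and their reading is None.
Of wet_0, wet_1, wet_2 only 2 to 3 are there at a start; the rules pass over those that are not, and their reading is None.
At some moment in a run one of wet_0, wet_1, wet_2 may be knocked a few centimetres aside while the robot is not near it.
Once in a run the grip may slacken for a moment while it holds something.
It also fails if it takes over 210 s, if anything falls off the work surface, if the arm or the gripper's body presses on something with over 40 N, if the wrist force passes 120 N, or if a joint passes its speed limit or range.

## Working session

There is one attempt and no reset: what is moved stays moved. The work goes in short steps, Python scripts to look and compute and a shell command to move; the robot and the scene stay as the last step left them, time stands still between calls to the robot, and variables do not carry over. Pictures are saved under pics/ and viewed, and the job is handed in when it is done.

```bash
mkdir -p pics; ls; cat > h.py <<'E'
import numpy as np, cv2
from bench import sensors, optics
def shot(name,tag):
    p,d=optics.grab_frame(name); cv2.imwrite(f'pics/{tag}.png',cv2.cvtColor(p,cv2.COLOR_RGB2BGR)); np.save(f'pics/{tag}.npy',d); return p,d
def world(name,d,u,v,z=None):
    c=optics.calibration(name);K=np.array([[c['fx'],0,c['cx']],[0,c['fy'],c['cy']],[0,0,1.]])
    T=np.linalg.inv(c['camera_from_world'])
    n=cv2.undistortPoints(np.array([[[u,v]]],float),K,np.array(c['dist'],float))[0,0]
    r=np.array([n[0],n[1],1.])
    if z is None: s=d[int(round(v)),int(round(u))]
    else: s=(z-T[2,3])/(T[:3,:3]@r)[2]
    return T[:3,:3]@(r*s)+T[:3,3]
def pix(name,P):
    c=optics.calibration(name);K=np.array([[c['fx'],0,c['cx']],[0,c['fy'],c['cy']],[0,0,1.]])
    M=np.array(c['camera_from_world']);q=M[:3,:3]@np.array(P)+M[:3,3]
    return cv2.projectPoints(q.reshape(1,1,3),np.zeros(3),np.zeros(3),K,np.array(c['dist'],float))[0].ravel()
def cloud(name,d):
    c=optics.calibration(name);K=np.array([[c['fx'],0,c['cx']],[0,c['fy'],c['cy']],[0,0,1.]])
    T=np.linalg.inv(c['camera_from_world'])
    v,u=np.mgrid[0:420,0:560]
    n=cv2.undistortPoints(np.stack([u,v],-1).reshape(-1,1,2).astype(float),K,np.array(c['dist'],float))[:,0]
    P=np.c_[n,np.ones(len(n))]*d.reshape(-1,1)
    P=P@T[:3,:3].T+T[:3,3]; P[d.reshape(-1)==0]=np.nan
    return P.reshape(420,560,3)
def st():
    s=sensors.state(); print({k:np.round(s[k],4).tolist() for k in('t','eef_pos','tool_rot','ft_force','width','joint_pos')}); return s
E
python3 - <<'E'
from h import *
s=st()
for n in('scene','top'):
    p,d=shot(n,n+'0'); c=optics.calibration(n); print(n,c['fx'],np.linalg.inv(c['camera_from_world']).round(3).tolist(),(d>0).mean())
from scipy.spatial.transform import Rotation as R
q=s['tool_rot'];print(R.from_quat([q[1],q[2],q[3],q[0]]).as_matrix().round(3))
E
```

```text
pics
{'t': 0.0, 'eef_pos': [0.2703, 0.5629, 0.2302], 'tool_rot': [-0.5983, 0.5988, 0.3759, -0.3771], 'ft_force': [0.1291, -0.3544, 0.3591], 'width': 0.0852, 'joint_pos': [0.9969, 0.2212, 1.5276, 0.0, 1.3947, -0.1261]}
scene 450.58225004362083 [[0.603, -0.504, 0.618, -0.276], [-0.798, -0.383, 0.466, -0.597], [0.002, -0.774, -0.633, 0.932], [0.0, 0.0, 0.0, 1.0]] 0.9759821428571429
top 456.90234422268753 [[-0.02, -0.986, 0.163, 0.278], [-1.0, 0.022, 0.011, 0.005], [-0.014, -0.163, -0.987, 1.482], [0.0, 0.0, 0.0, 1.0]] 0.9959013605442177
[[ 0.433 -0.001 -0.901]
 [ 0.901 -0.002  0.433]
 [-0.002 -1.     0.   ]]
```

View pics/scene0.png

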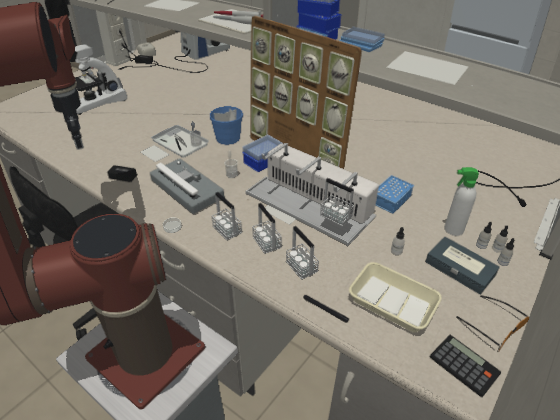

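View pics/top0.png

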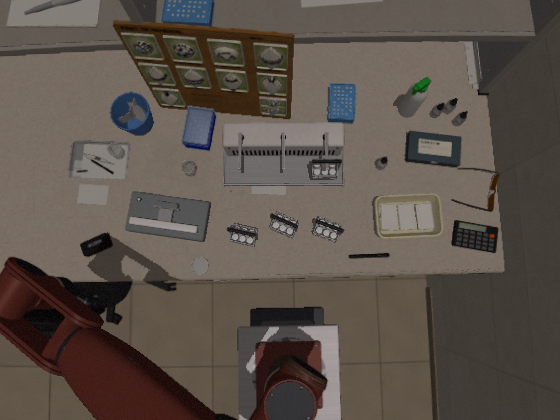

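One dry basket hangs on the right hook (top ~325,168). Three wet baskets stand at ~(243,235), (285,224) and (327,229). The console is at (168,216), the tray at (407,216) and the marker at (370,256). I'll enlarge these areas and use the point cloud.

```bash
python3 - <<'E'
from h import *
p=cv2.imread('pics/top0.png')
a=cv2.resize(p[185:270,115:355],None,fx=3.3,fy=3.3,interpolation=cv2.INTER_CUBIC); cv2.imwrite('pics/topA.png',a)
a=cv2.resize(p[110:200,180:400],None,fx=3.6,fy=3.6,interpolation=cv2.INTER_CUBIC); cv2.imwrite('pics/topB.png',a)
d=np.load('pics/top0.npy');C=cloud('top',d)
def rect(m):
    P=C[m]; r=cv2.minAreaRect(P[:,:2].astype(np.float32)*1000); return np.round(r[0],1),np.round(r[1],1),round(r[2],1),P.mean(0).round(4)
v,u=np.mgrid[0:420,0:560]
box=lambda a,b,c,e:(u>=a)&(u<=b)&(v>=c)&(v<=e)
for b in [(222,265,215,250),(268,302,205,240),(308,348,210,245)]:
    m=box(*b)&(C[...,2]>.03)
    print('wet rect',rect(m)); m=box(*b)&(C[...,2]>.09); print(' handle',rect(m),m.sum(),C[m][:,2].max())
m=box(120,215,185,245)&(C[...,2]>.06)&(C[...,2]<.08);print('bar',rect(m))
m=box(120,215,185,245)&(C[...,2]>.03)&(C[...,2]<.048);print('console',rect(m))
m=box(365,450,185,245)&(C[...,2]>.03)&(C[...,2]<.05);print('tray',rect(m))
m=box(215,350,115,160)&(C[...,2]>.1)&(C[...,2]<.13);print('housing',rect(m))
m=box(215,350,115,195)&(C[...,2]>.15);print('hooks',m.sum());
for a,b in((235,250),(275,292),(318,335)):
    mm=m&box(a,b,115,195);print(rect(mm),mm.sum(),C[mm][:,:].min(0),C[mm].max(0))
m=box(305,345,150,190)&(C[...,2]>.03)&(C[...,2]<.2);print(rect(m))
E
```

```text
wet rect (array([439.2, 134.9]), array([88. , 56.4]), 75.6, array([0.4374, 0.1351, 0.0649]))
 handle (array([439.2, 135.2]), array([87.4, 10.2]), 75.9, array([0.4389, 0.1351, 0.1186])) 105 0.12846122814696148
wet rect (array([469.3,   5. ]), array([87.9, 56.5]), 64.9, array([0.467 , 0.0057, 0.0656]))
 handle (array([469.2,   5.1]), array([87.9, 10.4]), 64.9, array([0.4688, 0.005 , 0.1185])) 105 0.12693218362013847
wet rect (array([ 451.6, -131.9]), array([87.1, 56.4]), 68.4, array([ 0.4484, -0.1315,  0.0649]))
 handle (array([ 451.7, -132.1]), array([87. , 10.4]), 68.3, array([ 0.451 , -0.1319,  0.1182])) 107 0.12597731030564097
bar (array([502.7, 382.8]), array([218.1,  88.6]), 81.2, array([0.4889, 0.3834, 0.0677]))
console (array([505.5, 381.7]), array([262.1, 131.2]), 80.7, array([0.5079, 0.3766, 0.0393]))
tray (array([ 488.7, -395.3]), array([142.2, 213.5]), 1.3, array([ 0.4912, -0.403 ,  0.0377]))
housing (array([724.6,   2.2]), array([381.6, 117.7]), 88.3, array([0.7403, 0.0012, 0.12  ]))
hooks 492
(array([675.8, 133.4]), array([ 10.4, 120.6]), 89.0, array([0.6801, 0.1333, 0.1651])) 141 [0.61552882 0.12798026 0.15623081] [0.73606051 0.13963887 0.18754855]
(array([673.5,   2.7]), array([  6.1, 120.6]), 88.7, array([0.675 , 0.0026, 0.1649])) 113 [ 0.61325788 -0.0016853   0.15733703] [0.73390156 0.00682249 0.1856713 ]
(array([ 668.2, -133.5]), array([ 51.1, 116.3]), 74.8, array([ 0.6591, -0.1261,  0.1679])) 189 [ 0.61045651 -0.15090412  0.1524192 ] [ 0.72984944 -0.09983177  0.18222627]
(array([ 655.9, -125.7]), array([116.9,  94.1]), 89.4, array([ 0.6457, -0.1248,  0.1012]))
```

```bash
python3 - <<'E'
from h import *
p=cv2.imread('pics/scene0.png')
a=cv2.resize(p[130:290,140:390],None,fx=3.2,fy=3.2,interpolation=cv2.INTER_CUBIC); cv2.imwrite('pics/sceneA.png',a)
E
```

```text
(no output)
```

View pics/topA.png

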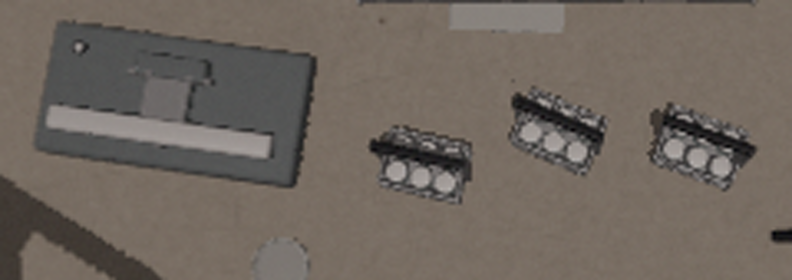

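View pics/topB.png

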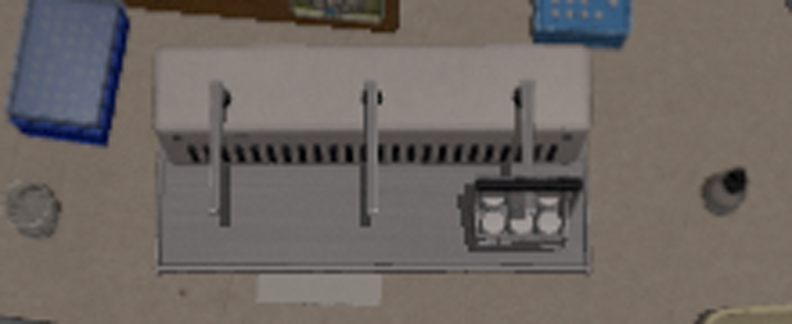

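View pics/sceneA.png

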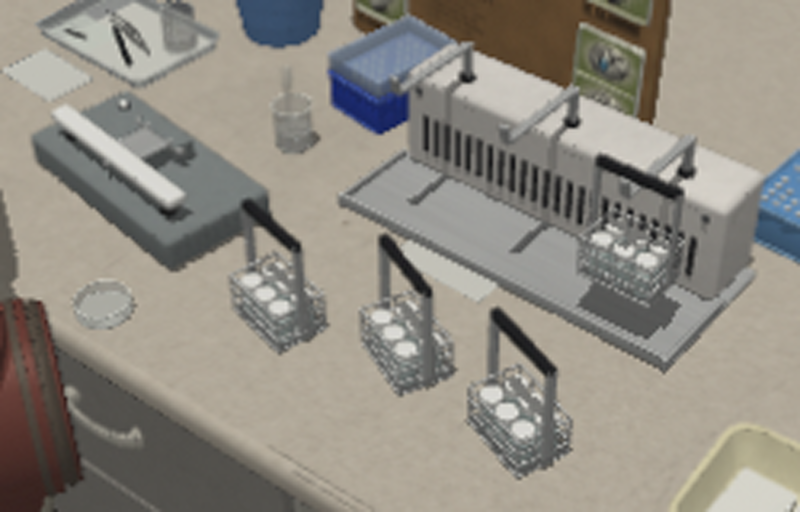

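```bash
python3 - <<'E'
from h import *
p=cv2.imread('pics/top0.png');d=np.load('pics/top0.npy');C=cloud('top',d)
v,u=np.mgrid[0:420,0:560]
box=lambda a,b,c,e:(u>=a)&(u<=b)&(v>=c)&(v<=e)
m=box(120,215,205,245)&(p.min(-1)>140)&(C[...,2]>.055);r=cv2.minAreaRect(C[m][:,:2].astype(np.float32)*1000);print('bar',r,np.median(C[m][:,2]),m.sum())
for n in('top',):
  for name,(a,b) in {'L':(226,236),'ML':(250,272),'MR':(290,305)}.items():
    m=box(a,b,115,160)&(C[...,2]>.112)&(C[...,2]<.13);print(name,C[m].min(0),C[m].max(0))
m=box(305,345,150,185)&(C[...,2]>.14);
H=C[m];print('dryhandle pts z>.165');k=H[H[:,2]>.167];
k=k[(k[:,0]<.68)];print(np.round(k[np.argsort(k[:,1])],3)[::3])
for a,b,c,e in((235,252,115,195),(272,294,115,195)):
  m=box(a,b,c,e)&(C[...,2]>.15);k=C[m];k=k[np.argsort(k[:,0])];print(np.round(k[::9],3))
E
```

```text
bar ((472.6464538574219, 386.74420166015625), (210.5780792236328, 17.090734481811523), 80.7090072631836) 0.06974374688227236 337
L [0.70511672 0.14721611 0.11241113] [0.78716908 0.17998624 0.12889966]
ML [0.70297553 0.03494594 0.11234032] [0.78496726 0.10467099 0.12911631]
MR [ 0.70105328 -0.06829952  0.11276369] [ 0.78175193 -0.01947079  0.12900545]
dryhandle pts z>.165
[[ 0.643 -0.169  0.17 ]
 [ 0.638 -0.168  0.176]
 [ 0.639 -0.165  0.173]
 [ 0.633 -0.162  0.172]
 [ 0.634 -0.159  0.171]
 [ 0.642 -0.157  0.173]
 [ 0.635 -0.156  0.178]
 [ 0.638 -0.153  0.176]
 [ 0.634 -0.151  0.168]
 [ 0.643 -0.148  0.172]
 [ 0.635 -0.147  0.177]
 [ 0.634 -0.144  0.172]
 [ 0.641 -0.141  0.177]
 [ 0.639 -0.139  0.173]
 [ 0.634 -0.139  0.172]
 [ 0.636 -0.135  0.175]
 [ 0.642 -0.133  0.173]
 [ 0.635 -0.13   0.167]
 [ 0.639 -0.13   0.174]
 [ 0.61  -0.128  0.18 ]
 [ 0.635 -0.127  0.169]
 [ 0.639 -0.127  0.175]
 [ 0.635 -0.124  0.168]
 [ 0.636 -0.123  0.176]
 [ 0.653 -0.122  0.168]
 [ 0.636 -0.121  0.174]
 [ 0.643 -0.118  0.171]
 [ 0.633 -0.117  0.176]
 [ 0.639 -0.115  0.175]
 [ 0.634 -0.112  0.173]
 [ 0.6
[... 256 characters left out ...]
]
 [ 0.644 -0.086  0.172]
 [ 0.64  -0.082  0.175]]
[[0.616 0.133 0.184]
 [0.628 0.135 0.161]
 [0.636 0.135 0.165]
 [0.645 0.131 0.165]
 [0.654 0.131 0.166]
 [0.661 0.138 0.164]
 [0.669 0.137 0.168]
 [0.675 0.128 0.167]
 [0.683 0.138 0.161]
 [0.69  0.135 0.159]
 [0.698 0.128 0.166]
 [0.705 0.128 0.163]
 [0.712 0.129 0.159]
 [0.718 0.138 0.16 ]
 [0.726 0.131 0.166]
 [0.733 0.134 0.165]]
[[ 0.613  0.004  0.181]
 [ 0.627  0.004  0.163]
 [ 0.636  0.006  0.164]
 [ 0.646  0.     0.159]
 [ 0.654  0.     0.164]
 [ 0.663  0.006  0.166]
 [ 0.673  0.006  0.165]
 [ 0.682  0.002  0.165]
 [ 0.692  0.002  0.165]
 [ 0.701 -0.001  0.164]
 [ 0.711  0.002  0.163]
 [ 0.719 -0.001  0.165]
 [ 0.73  -0.002  0.161]]
```

```bash
cat > plan.py <<'E'
import sys,math
from h import *
from scipy.spatial.transform import Rotation as R
# usage: plan.py x y z yawdeg  -> remaining shift in tool axes
def plan(x,y,z,yaw):
    s=sensors.state();q=s['tool_rot'];M=R.from_quat([q[1],q[2],q[3],q[0]]).as_matrix()
    cy=math.degrees(math.atan2(M[1,0],M[0,0]));dr=(cy-yaw+180)%360-180
    p=np.array(s['eef_pos']);D=np.array([x,y,z])-p
    print('t',round(s['t'],2),'pos',p.round(4),'yaw',round(cy,2),'w',round(s['width'],4),'F',np.round(s['ft_force'],1),'world d',D.round(4))
    n=max(1,math.ceil(max(abs(dr)/7.0,np.linalg.norm(D)/.04)));o=[]
    for i in range(n):
        a=math.radians(cy-dr*i/n);d=D/n
        o.append([[round(d[0]*math.cos(a)+d[1]*math.sin(a),4),round(-d[2],4),round(-d[0]*math.sin(a)+d[1]*math.cos(a),4)],round(dr/n,2)])
    print('n',n,o, 'tilt',M[:,1].round(3))
if __name__=='__main__': plan(*map(float,sys.argv[1:5]))
E
python3 plan.py 0.473 0.387 0.15 -1.2
```

```text
t 0.1 pos [0.2703 0.5629 0.2303] yaw 64.34 w 0.0855 F [ 0.5 -0.4 -0.2] world d [ 0.2027 -0.1759 -0.0803]
n 10 [[[np.float64(-0.0071), np.float64(0.008), np.float64(-0.0259)], 6.55], [[np.float64(-0.0041), np.float64(0.008), np.float64(-0.0265)], 6.55], [[np.float64(-0.001), np.float64(0.008), np.float64(-0.0268)], 6.55], [[np.float64(0.002), np.float64(0.008), np.float64(-0.0268)], 6.55], [[np.float64(0.0051), np.float64(0.008), np.float64(-0.0264)], 6.55], [[np.float64(0.0081), np.float64(0.008), np.float64(-0.0256)], 6.55], [[np.float64(0.0109), np.float64(0.008), np.float64(-0.0245)], 6.55], [[np.float64(0.0137), np.float64(0.008), np.float64(-0.0231)], 6.55], [[np.float64(0.0162), np.float64(0.008), np.float64(-0.0214)], 6.55], [[np.float64(0.0185), np.float64(0.008), np.float64(-0.0194)], 6.55]] tilt [-0.001 -0.002 -1.   ]
```

```bash
sed -i 's/round(d\[0\]\*math.cos(a)+d\[1\]\*math.sin(a),4),round(-d\[2\],4),round(-d\[0\]\*math.sin(a)+d\[1\]\*math.cos(a),4)/float(round(d[0]*math.cos(a)+d[1]*math.sin(a),4)),float(round(-d[2],4)),float(round(-d[0]*math.sin(a)+d[1]*math.cos(a),4))/' plan.py
python3 -m jog '[[0.04,[-0.007,0.008,-0.026],6.5],[0.02,[-0.004,0.008,-0.0265],6.5],[0,[-0.001,0.008,-0.027],6.5],[0,[0.002,0.008,-0.027],6.5],[0,[0.005,0.008,-0.026],6.5]]' 40
python3 -m jog '[[0,[0.008,0.008,-0.0255],6.5],[0,[0.011,0.008,-0.0245],6.5],[0,[0.014,0.008,-0.023],6.5],[0,[0.016,0.008,-0.0215],6.5],[0,[0.0185,0.008,-0.0195],6.5]]'
python3 plan.py 0.473 0.387 0.1 -1.2
```

```text
t: 0.52
eef_pos: [0.3699, 0.4757, 0.1886]
tool_rot: [0.682, -0.681, -0.189, 0.191]
ft_force: [-0.2, 0.4, -0.6]
width: 0.0255
t: 0.93
eef_pos: [0.4722, 0.3802, 0.1437]
tool_rot: [-0.706, 0.707, -0.021, 0.016]
ft_force: [-0.0, -1.1, 0.6]
width: -0.0002
t 0.93 pos [0.4722 0.3802 0.1437] yaw -3.0 w -0.0002 F [-0.  -1.1  0.6] world d [ 0.0008  0.0068 -0.0437]
n 2 [[[0.0002, 0.0219, 0.0034], -0.9], [[0.0003, 0.0219, 0.0034], -0.9]] tilt [-0.006 -0.002 -1.   ]
```

```bash

python3 -m jog '[[0,[0,0.025,0.0035],-0.9],[0,[0,0.025,0.0035],-0.9],[0,[0,0,0],0]]'
python3 plan.py 0.473 0.387 0.059 -1.2
```

```text
t: 1.18
eef_pos: [0.4769, 0.3811, 0.0904]
tool_rot: [-0.706, 0.708, -0.014, 0.01]
ft_force: [-1.0, -0.1, -1.0]
width: 0.0001
t 1.18 pos [0.4769 0.3811 0.0904] yaw -2.0 w 0.0001 F [-1.  -0.1 -1. ] world d [-0.0039  0.0059 -0.0314]
n 1 [[[-0.0041, 0.0314, 0.0057], -0.8]] tilt [-0.006 -0.004 -1.   ]
```

```bash

python3 -m jog '[[0,[-0.002,0.002,0.004],0],[0,[0,0,0.0],0],[0,[0,0,0.0],0]]'
python3 plan.py 0.473 0.387 0.059 -1.2
```

```text
t: 1.43
eef_pos: [0.4739, 0.3851, 0.0882]
tool_rot: [-0.705, 0.709, -0.016, 0.01]
ft_force: [0.2, 0.3, -0.0]
width: 0.0002
t 1.43 pos [0.4739 0.3851 0.0882] yaw -2.03 w 0.0002 F [ 0.2  0.3 -0. ] world d [-0.0009  0.0019 -0.0292]
n 1 [[[-0.001, 0.0292, 0.0018], -0.83]] tilt [-0.009 -0.006 -1.   ]
```

```bash

python3 -m jog '[[0,[-0.001,0.012,0.002],0],[0,[0,0.006,0.0],0],[0,[0,0.006,0],0],[0,[0,0.004,0],0],[0,[0,0,0],0]]'
python3 plan.py 0.473 0.387 0.059 -1.2
```

```text
t: 1.85
eef_pos: [0.4741, 0.3904, 0.0633]
tool_rot: [-0.706, 0.708, -0.012, 0.011]
ft_force: [-0.9, -1.3, 5.7]
width: -0.0002
t 1.85 pos [0.4741 0.3904 0.0633] yaw -1.87 w -0.0002 F [-0.9 -1.3  5.7] world d [-0.0011 -0.0034 -0.0043]
n 1 [[[-0.001, 0.0043, -0.0034], -0.67]] tilt [-0.002 -0.002 -1.   ]
```

```bash

python3 -m jog '[[0,[0,0.002,0],0],[0,[0,0.002,0],0],[0,[0,0.001,0],0]]'
python3 - <<'E'
from h import *
st();p,d=shot('top','press1');p,d=shot('scene','press1s');
a=cv2.imread('pics/press1s.png')[140:230,130:260];cv2.imwrite('pics/press1c.png',cv2.resize(a,None,fx=5,fy=5,interpolation=cv2.INTER_CUBIC))
E
```

```text
t: 2.1
eef_pos: [0.4742, 0.3905, 0.0606]
tool_rot: [-0.706, 0.708, -0.012, 0.011]
ft_force: [-3.8, -2.5, 9.3]
width: -0.0001
{'t': 2.1, 'eef_pos': [0.4742, 0.3905, 0.0606], 'tool_rot': [-0.7063, 0.7077, -0.012, 0.0107], 'ft_force': [-3.8013, -2.4944, 9.3316], 'width': -0.0001, 'joint_pos': [0.561, 0.3706, 1.682, -0.0008, 1.0917, 0.5935]}
```

View pics/press1c.png

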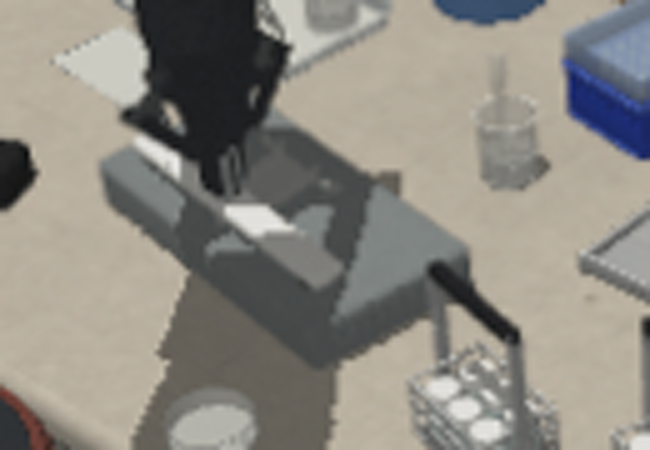

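The fingers press the bar at its middle with about 9 N, and it looks fully down. I'll check that the ends are level from depth, then hold.

```bash

python3 -m jog '[[0,[0,0.0005,0],0],[0,[0,0,0],0],[0,[0,0,0],0],[0,[0,0,0],0],[0,[0,0,0],0]]'
python3 - <<'E'
from h import *
for n,t in(('top','press1'),('scene','press1s')):
    C=cloud(n,np.load(f'pics/{t}.npy'));Q=C-np.array([.4727,.3867,0]);a=np.radians(-9.3)
    X=Q[...,0]*np.cos(a)+Q[...,1]*np.sin(a);Y=-Q[...,0]*np.sin(a)+Q[...,1]*np.cos(a)
    for lo,hi in((-.105,-.085),(-.08,-.06),(.06,.08),(.085,.105)):
        m=(abs(X)<.009)&(Y>lo)&(Y<hi)&(C[...,2]<.09)&(C[...,2]>.045);print(n,lo,m.sum(),np.median(C[m][:,2]).round(4))
E
python3 -m jog '[[0,[0,0,0],0],[0,[0,0,0],0],[0,[0,0,0],0],[0,[0,0,0],0],[0,[0,0,0],0]]'
```

```text
t: 2.62
eef_pos: [0.4742, 0.3904, 0.0641]
tool_rot: [-0.706, 0.708, -0.012, 0.011]
ft_force: [-1.4, -1.4, 5.3]
width: -0.0002
top -0.105 37 0.0605
top -0.08 39 0.0597
top 0.06 0 nan
top 0.085 0 nan
scene -0.105 32 0.0616
scene -0.08 27 0.0616
scene 0.06 8 0.0606
scene 0.085 7 0.058
t: 3.03
eef_pos: [0.4744, 0.3903, 0.0663]
tool_rot: [-0.706, 0.708, -0.012, 0.011]
ft_force: [-2.2, -2.1, 3.7]
width: 0.0001
  return _methods._mean(a, axis=axis, dtype=dtype,
  ret = ret.dtype.type(ret / rcount)
```

Zero rows retarget the measured pose, so the bar slowly rose (ends level to ~3 mm). I'll press down again and keep pushing through every row of the hold.

```bash

python3 -m jog '[[0,[0,0.004,-0.002],0],[0,[0,0.004,-0.001],0],[0,[0,0.004,0],0],[0,[0,0.003,0],0],[0,[0,0.003,0],0]]'
python3 -m jog '[[0,[0,0.0025,0],0],[0,[0,0.0025,0],0],[0,[0,0.0025,0],0],[0,[0,0.0025,0],0],[0,[0,0.0025,0],0]]'
python3 -m jog '[[0,[0,0.0025,0],0],[0,[0,0.0025,0],0],[0,[0,0.0025,0],0],[0,[0,0.0025,0],0],[0,[0,0.0025,0],0]]'
```

```text
t: 3.45
eef_pos: [0.4751, 0.3907, 0.0601]
tool_rot: [0.708, -0.707, 0.011, -0.011]
ft_force: [-11.5, -8.1, 23.9]
width: -0.0003
t: 3.87
eef_pos: [0.475, 0.3904, 0.0601]
tool_rot: [-0.707, 0.707, -0.011, 0.01]
ft_force: [-10.3, -6.8, 20.2]
width: -0.0002
t: 4.28
eef_pos: [0.475, 0.3904, 0.0601]
tool_rot: [-0.706, 0.708, -0.011, 0.009]
ft_force: [-9.6, -6.6, 20.8]
width: -0.0
```

```bash
cat > rock.py <<'E'
from h import *
import sys
p,d=shot('scene',sys.argv[1]);C=cloud('scene',d);Q=C-np.array([.4727,.3867,0]);a=np.radians(-9.3)
X=Q[...,0]*np.cos(a)+Q[...,1]*np.sin(a);Y=-Q[...,0]*np.sin(a)+Q[...,1]*np.cos(a)
for lo,hi in((-.108,-.08),(-.08,-.06),(-.06,-.03),(.03,.06),(.06,.08),(.08,.108)):
    m=(abs(X)<.012)&(Y>lo)&(Y<hi)&(C[...,2]<.09)&(C[...,2]>.05)
    if m.any(): print(lo,m.sum(),np.median(C[m][:,2]).round(4),C[m][:,2].mean().round(4))
print(sensors.state()['ft_force'],sensors.state()['eef_pos'])
E
python3 rock.py press2
```

```text
-0.108 48 0.0632 0.0624
-0.08 32 0.0624 0.062
-0.06 51 0.0617 0.0609
0.03 27 0.0596 0.059
0.06 16 0.0587 0.0582
0.08 18 0.0567 0.0566
[-9.12770254 -7.07884761 20.50104711] [0.47500399 0.39043958 0.06016021]
```

```bash

python3 -m jog '[[0,[0,-0.015,0],0],[0,[0,-0.012,-0.005],0],[0,[0,0,0],0]]'
python3 rock.py rest1
python3 plan.py 0.473 0.387 0.075 -1.2
```

```text
t: 4.58
eef_pos: [0.4757, 0.3856, 0.0885]
tool_rot: [-0.706, 0.708, -0.01, 0.01]
ft_force: [0.3, 0.4, 0.5]
width: 0.0001
-0.108 54 0.07 0.0685
-0.08 34 0.0708 0.0706
-0.06 44 0.071 0.0705
0.03 43 0.0709 0.0706
0.06 22 0.0697 0.0696
0.08 34 0.0698 0.0687
[ 0.71415679 -0.99990548  0.35840792] [0.47537225 0.38574887 0.08753615]
t 4.63 pos [0.4754 0.3857 0.0875] yaw -1.63 w 0.0002 F [ 0.7 -1.   0.4] world d [-0.0024  0.0013 -0.0125]
n 1 [[[-0.0024, 0.0125, 0.0012], -0.43]] tilt [-0.001 -0.002 -1.   ]
```

```bash

python3 -m jog '[[0,[-0.002,0.013,-0.002],0],[0,[0,0.005,0],0],[0,[0,0.005,0],0],[0,[0,0.005,0],0],[0,[0,0.003,0],0]]'
python3 -m jog '[[0,[0,0.001,0],0],[0,[0,0.001,0],0],[0,[0,0.001,0],0]]'
python3 rock.py press3
```

```text
t: 5.05
eef_pos: [0.4743, 0.3849, 0.0594]
tool_rot: [-0.707, 0.707, -0.01, 0.01]
ft_force: [-14.9, -10.1, 40.1]
width: -0.0003
t: 5.3
eef_pos: [0.4737, 0.3844, 0.0607]
tool_rot: [-0.706, 0.708, -0.011, 0.009]
ft_force: [-4.1, -2.7, 11.1]
width: 0.0
-0.108 44 0.0602 0.0596
-0.08 37 0.0605 0.0602
-0.06 45 0.0607 0.0604
0.03 33 0.0609 0.0599
0.06 16 0.0609 0.0602
0.08 16 0.0592 0.0583
[-4.30778026 -2.52409895 10.80204475] [0.47369433 0.38446373 0.06067592]
```

Now it's level (ends 60 to 61 mm) and fully down. I'll hold it, then release.

```bash

python3 -m jog '[[0,[0,0.0015,0],0],[0,[0,0.0015,0],0],[0,[0,0.0015,0],0],[0,[0,0.0015,0],0],[0,[0,0.0015,0],0]]'
python3 -m jog '[[0,[0,0.0015,0],0],[0,[0,0.0015,0],0],[0,[0,0.0015,0],0],[0,[0,0.0015,0],0],[0,[0,0.0015,0],0]]'
python3 -m jog '[[0,[0,-0.03,0],0],[0.06,[0,-0.04,0],0],[0.06,[0,-0.04,0],0],[0.06,[0,-0.04,0],0],[0.06,[0,0,0],0]]'
python3 plan.py 0.56 -0.01 0.26 -1.2
```

```text
t: 5.77
eef_pos: [0.4738, 0.3845, 0.0604]
tool_rot: [-0.705, 0.709, -0.011, 0.008]
ft_force: [-6.6, -4.4, 15.2]
width: -0.0
t: 6.18
eef_pos: [0.4739, 0.3845, 0.0605]
tool_rot: [-0.704, 0.71, -0.012, 0.007]
ft_force: [-6.0, -4.5, 16.2]
width: -0.0001
t: 6.6
eef_pos: [0.4722, 0.3841, 0.2087]
tool_rot: [-0.702, 0.712, -0.016, 0.004]
ft_force: [1.1, 0.1, 1.9]
width: 0.0481
t 6.6 pos [0.4722 0.3841 0.2087] yaw -1.56 w 0.0481 F [1.1 0.1 1.9] world d [ 0.0878 -0.3941  0.0513]
n 11 [[[0.009, -0.0047, -0.0356], -0.03], [[0.0089, -0.0047, -0.0356], -0.03], [[0.0089, -0.0047, -0.0356], -0.03], [[0.0089, -0.0047, -0.0356], -0.03], [[0.0089, -0.0047, -0.0356], -0.03], [[0.0089, -0.0047, -0.0356], -0.03], [[0.0088, -0.0047, -0.0356], -0.03], [[0.0088, -0.0047, -0.0356], -0.03], [[0.0088, -0.0047, -0.0356], -0.03], [[0.0088, -0.0047, -0.0356], -0.03], [[0.0087, -0.0047, -0.0356], -0.03]] tilt [-0.017 -0.015 -1.   ]
```

```bash

python3 -m jog '[[0.05,[0.010,-0.01,-0.04],0],[0.05,[0.010,-0.01,-0.04],0],[0.05,[0.010,-0.01,-0.04],0],[0.05,[0.010,-0.01,-0.04],0],[0.05,[0.01,-0.01,-0.04],0]]'
python3 -m jog '[[0.05,[0.015,0,-0.04],0],[0.05,[0.015,0,-0.04],0],[0.05,[0.015,0,-0.04],0],[0.05,[0.015,0,-0.04],0],[0.05,[0.015,0,-0.04],0]]'
python3 plan.py 0.638 -0.1035 0.24 -1.2
```

```text
t: 7.02
eef_pos: [0.5162, 0.1904, 0.2567]
tool_rot: [-0.703, 0.711, -0.011, -0.002]
ft_force: [0.6, -0.5, 0.6]
width: 0.0498
t: 7.43
eef_pos: [0.5864, -0.0064, 0.257]
tool_rot: [-0.703, 0.711, -0.009, -0.001]
ft_force: [0.0, 0.3, 0.3]
width: 0.0501
t 7.43 pos [ 0.5864 -0.0064  0.257 ] yaw -0.69 w 0.0501 F [0.  0.3 0.3] world d [ 0.0516 -0.0971 -0.017 ]
n 3 [[[0.0176, 0.0057, -0.0322], 0.17], [[0.0177, 0.0057, -0.0321], 0.17], [[0.0178, 0.0057, -0.0321], 0.17]] tilt [-0.014 -0.011 -1.   ]
```

```bash

python3 -m jog '[[0.05,[0.0177,0.006,-0.032],0.2],[0.05,[0.0177,0.006,-0.032],0.2],[0.05,[0.0177,0.006,-0.032],0.2],[0.05,[0,0,0],0]]'
python3 plan.py 0.638 -0.1035 0.2 -1.2
python3 - <<'E'
from h import *
p,d=shot('scene','h1');a=cv2.imread('pics/h1.png')[120:260,230:400];cv2.imwrite('pics/h1c.png',cv2.resize(a,None,fx=4,fy=4,interpolation=cv2.INTER_CUBIC))
E
```

```text
t: 7.77
eef_pos: [0.6405, -0.1168, 0.2339]
tool_rot: [-0.702, 0.712, -0.016, 0.005]
ft_force: [-1.2, 1.0, -0.9]
width: 0.0499
t 7.77 pos [ 0.6405 -0.1168  0.2339] yaw -1.73 w 0.0499 F [-1.2  1.  -0.9] world d [-0.0025  0.0133 -0.0339]
n 1 [[[-0.0029, 0.0339, 0.0132], -0.53]] tilt [-0.015 -0.013 -1.   ]
```

View pics/h1c.png

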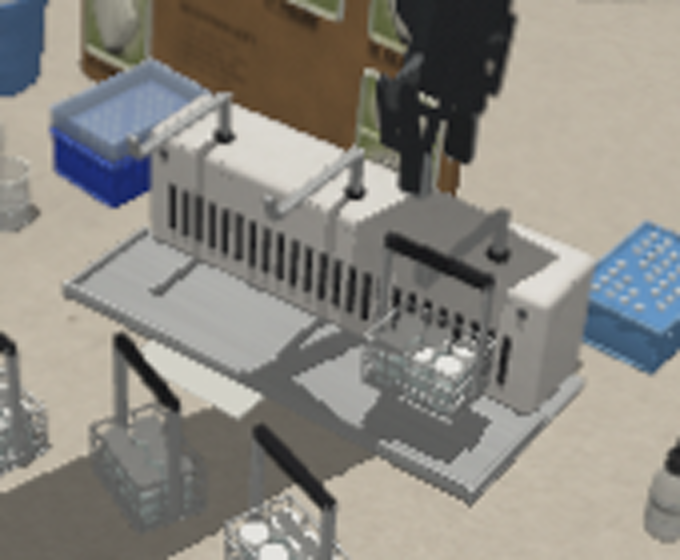

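The open fingers hover above the right hook's basket bar, with nothing in the way. Descending.

```bash

python3 -m jog '[[0.05,[-0.003,0.01,0.012],-0.5],[0.05,[0,0,0],0],[0.05,[0,0.015,0],0],[0.05,[0,0,0],0]]'
python3 plan.py 0.638 -0.1035 0.151 -1.2
```

```text
t: 8.15
eef_pos: [0.6347, -0.0975, 0.2047]
tool_rot: [-0.704, 0.71, -0.013, -0.001]
ft_force: [-0.9, -0.2, -2.3]
width: 0.0501
t 8.15 pos [ 0.6347 -0.0975  0.2047] yaw -1.03 w 0.0501 F [-0.9 -0.2 -2.3] world d [ 0.0033 -0.006  -0.0537]
n 2 [[[0.0017, 0.0268, -0.0029], 0.09], [[0.0017, 0.0268, -0.0029], 0.09]] tilt [-0.02  -0.008 -1.   ]
```

```bash

python3 -m jog '[[0.05,[0.003,0.015,-0.006],0],[0.05,[0,0.012,0],0],[0.05,[0,0.01,0],0],[0.05,[0,0.008,0],0],[0.05,[0,0,0],0]]'
python3 plan.py 0.638 -0.1035 0.151 -1.2
```

```text
t: 8.57
eef_pos: [0.6363, -0.0966, 0.1598]
tool_rot: [-0.704, 0.71, -0.009, -0.003]
ft_force: [-0.2, 0.5, -0.7]
width: 0.0496
t 8.57 pos [ 0.6363 -0.0966  0.1598] yaw -0.53 w 0.0496 F [-0.2  0.5 -0.7] world d [ 0.0017 -0.0069 -0.0088]
n 1 [[[0.0017, 0.0088, -0.0069], 0.67]] tilt [-0.017 -0.008 -1.   ]
```

```bash

python3 -m jog '[[0.05,[0.002,0.008,-0.007],0.5],[0.05,[0,0,0],0]]'
python3 plan.py 0.638 -0.1035 0.151 -1.2
```

```text
t: 8.73
eef_pos: [0.6382, -0.1032, 0.1516]
tool_rot: [-0.704, 0.71, -0.012, 0.0]
ft_force: [-0.0, 0.4, -0.6]
width: 0.0503
t 8.73 pos [ 0.6382 -0.1032  0.1516] yaw -0.99 w 0.0503 F [-0.   0.4 -0.6] world d [-0.0002 -0.0003 -0.0006]
n 1 [[[-0.0002, 0.0006, -0.0003], 0.21]] tilt [-0.017 -0.008 -1.   ]
```

Close and grip.

```bash

python3 -m jog '[[0.0,[0,0,0],0],[0,[0,0,0],0],[0,[0,0,0],0],[0,[0,0,0],0],[0,[0,0,0],0]]' 80
python3 plan.py 0.638 -0.1035 0.151 -1.2
```

```text
t: 9.15
eef_pos: [0.6392, -0.1043, 0.1532]
tool_rot: [-0.704, 0.71, -0.012, 0.001]
ft_force: [0.4, -0.1, -1.3]
width: 0.0084
t 9.15 pos [ 0.6392 -0.1043  0.1532] yaw -1.08 w 0.0084 F [ 0.4 -0.1 -1.3] world d [-0.0012  0.0008 -0.0022]
n 1 [[[-0.0013, 0.0022, 0.0008], 0.12]] tilt [-0.015 -0.008 -1.   ]
```

```bash

python3 -m jog '[[0,[0,-0.01,0],0],[0,[0,-0.01,0],0],[0,[0,-0.008,0],0],[0,[0,0,0],0]]'
python3 plan.py 0.56 -0.1035 0.181 -1.2
```

```text
t: 9.48
eef_pos: [0.6394, -0.104, 0.1839]
tool_rot: [-0.704, 0.71, -0.012, 0.001]
ft_force: [0.0, 0.2, -0.3]
width: 0.0084
t 9.48 pos [ 0.6394 -0.104   0.1839] yaw -1.08 w 0.0084 F [ 0.   0.2 -0.3] world d [-0.0794  0.0005 -0.0029]
n 2 [[[-0.0397, 0.0014, -0.0005], 0.06], [[-0.0397, 0.0014, -0.0005], 0.06]] tilt [-0.016 -0.008 -1.   ]
```

```bash
cat > crop.py <<'E'
from h import *
import sys
n,t,a,b,c,e=sys.argv[1],sys.argv[2],*map(int,sys.argv[3:7])
shot(n,t);p=cv2.imread(f'pics/{t}.png')[c:e,a:b];f=min(800/(b-a),600/(e-c),4.5);cv2.imwrite(f'pics/{t}c.png',cv2.resize(p,None,fx=f,fy=f,interpolation=cv2.INTER_CUBIC))
E
python3 crop.py scene h2 230 400 120 260
```

```text
(no output)
```

View pics/h2c.png

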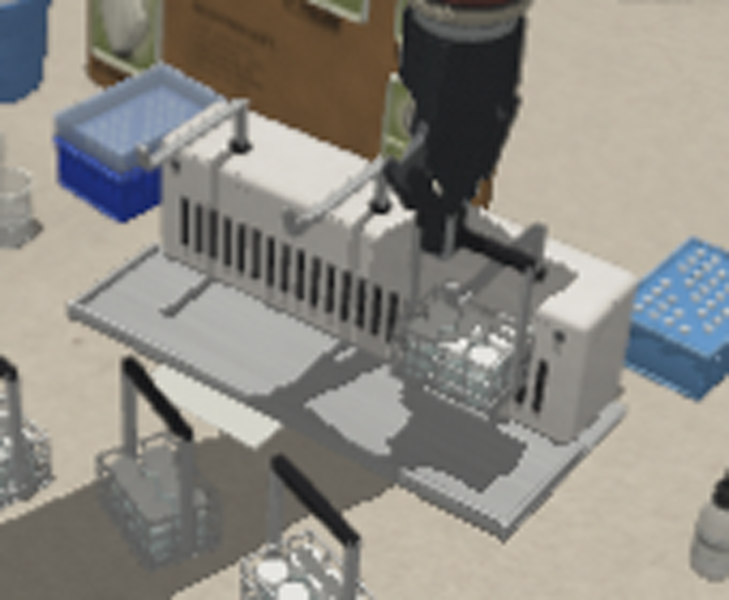

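The basket is held and lifted level off the seat. Next I pull it forward off the hook, then up.

```bash

python3 -m jog '[[0,[-0.02,0,0],0],[0,[-0.025,0,0],0],[0,[-0.02,-0.01,0],0],[0,[-0.01,-0.03,0],0],[0,[0,-0.03,0],0]]'
python3 plan.py 0.489 -0.376 0.25 1
```

```text
t: 9.95
eef_pos: [0.5582, -0.1003, 0.2471]
tool_rot: [-0.706, 0.708, -0.017, -0.004]
ft_force: [1.2, -1.2, -0.8]
width: 0.008
t 9.95 pos [ 0.5582 -0.1003  0.2471] yaw -1.05 w 0.008 F [ 1.2 -1.2 -0.8] world d [-0.0692 -0.2757  0.0029]
n 8 [[[-0.008, -0.0004, -0.0346], -0.26], [[-0.0082, -0.0004, -0.0346], -0.26], [[-0.0083, -0.0004, -0.0345], -0.26], [[-0.0085, -0.0004, -0.0345], -0.26], [[-0.0086, -0.0004, -0.0345], -0.26], [[-0.0088, -0.0004, -0.0344], -0.26], [[-0.0089, -0.0004, -0.0344], -0.26], [[-0.0091, -0.0004, -0.0343], -0.26]] tilt [-0.03  -0.003 -1.   ]
```

```bash

python3 -m jog '[[0,[-0.008,0,-0.034],-0.3],[0,[-0.008,0,-0.034],-0.3],[0,[-0.008,0,-0.034],-0.3],[0,[-0.008,0,-0.034],-0.3],[0,[-0.009,0,-0.034],-0.3]]'
python3 -m jog '[[0,[-0.009,0,-0.034],-0.3],[0,[-0.009,0,-0.034],-0.3],[0,[-0.008,0,-0.02],-0.3],[0,[0,0,0],0]]'
python3 plan.py 0.489 -0.374 0.15 1
```

```text
t: 10.37
eef_pos: [0.5199, -0.2692, 0.2598]
tool_rot: [-0.705, 0.709, 0.003, -0.013]
ft_force: [1.0, -0.1, -1.0]
width: 0.0082
t: 10.7
eef_pos: [0.4919, -0.3682, 0.2613]
tool_rot: [-0.703, 0.711, 0.007, -0.017]
ft_force: [-0.1, -0.1, -1.1]
width: 0.0086
t 10.7 pos [ 0.4919 -0.3682  0.2613] yaw 1.91 w 0.0086 F [-0.1 -0.1 -1.1] world d [-0.0029 -0.0058 -0.1113]
n 3 [[[-0.001, 0.0371, -0.0019], 0.3], [[-0.001, 0.0371, -0.0019], 0.3], [[-0.001, 0.0371, -0.0019], 0.3]] tilt [-0.014 -0.011 -1.   ]
```

```bash

python3 -m jog '[[0,[-0.002,0.025,-0.003],0.3],[0,[-0.001,0.03,-0.003],0.3],[0,[0,0.025,0],0.3],[0,[0,0.015,0],0],[0,[0,0,0],0]]'
python3 plan.py 0.489 -0.374 0.101 1
python3 crop.py scene h3 320 480 200 340
```

```text
t: 11.12
eef_pos: [0.4882, -0.3777, 0.1656]
tool_rot: [-0.702, 0.712, 0.001, -0.007]
ft_force: [-0.3, 0.5, -2.0]
width: 0.0084
t 11.12 pos [ 0.4882 -0.3777  0.1656] yaw 0.68 w 0.0084 F [-0.3  0.5 -2. ] world d [ 0.0008  0.0037 -0.0646]
n 2 [[[0.0004, 0.0323, 0.0018], -0.16], [[0.0004, 0.0323, 0.0018], -0.16]] tilt [-0.009 -0.014 -1.   ]
```

View pics/h3c.png

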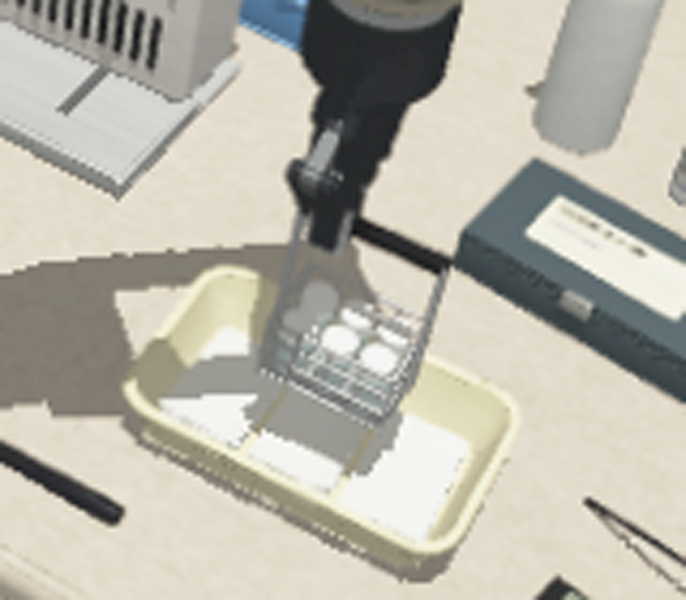

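The basket hangs upright over the tray's middle. Lowering it to the floor.

```bash

python3 -m jog '[[0,[0,0.02,0.003],0],[0,[0,0.018,0],0],[0,[0,0.012,0],0],[0,[0,0.006,0],0],[0,[0,0,0],0]]'
python3 plan.py 0.489 -0.374 0.101 1
```

```text
t: 11.58
eef_pos: [0.4927, -0.3767, 0.1168]
tool_rot: [-0.7, 0.715, 0.005, -0.005]
ft_force: [-1.0, 0.0, -2.3]
width: 0.0079
t 11.58 pos [ 0.4927 -0.3767  0.1168] yaw 0.83 w 0.0079 F [-1.   0.  -2.3] world d [-0.0037  0.0027 -0.0158]
n 1 [[[-0.0037, 0.0158, 0.0027], -0.17]] tilt [-0.    -0.021 -1.   ]
```

```bash

python3 -m jog '[[0,[-0.003,0.007,0.002],0],[0,[0,0.006,0],0],[0,[0,0.003,0],0],[0,[0,0.002,0],0],[0,[0,0.001,0],0]]'
python3 plan.py 0.489 -0.374 0.101 1
```

```text
t: 12.0
eef_pos: [0.4916, -0.3765, 0.1007]
tool_rot: [-0.698, 0.716, 0.007, -0.004]
ft_force: [-0.0, 0.5, -1.4]
width: 0.0082
t 12.0 pos [ 0.4916 -0.3765  0.1007] yaw 0.85 w 0.0082 F [-0.   0.5 -1.4] world d [-0.0026  0.0025  0.0003]
n 1 [[[-0.0026, -0.0003, 0.0026], -0.15]] tilt [ 0.004 -0.026 -1.   ]
```

```bash

python3 -m jog '[[0,[0,0.0015,0],0],[0,[0,0.0015,0],0],[0,[0,0.001,0],0]]'
python3 crop.py scene h4 320 480 200 340
```

```text
t: 12.25
eef_pos: [0.4934, -0.3782, 0.1]
tool_rot: [-0.697, 0.717, 0.008, -0.002]
ft_force: [-2.4, 2.2, 4.2]
width: 0.008
```

View pics/h4c.png

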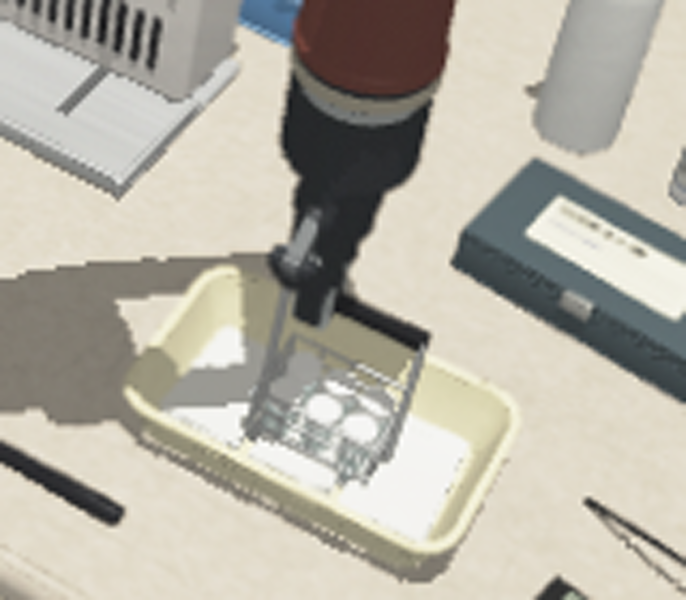

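Contact at 4 N: the basket stands on the tray floor. Release and retreat.

```bash

python3 -m jog '[[0.05,[0,0,0],0],[0.05,[0,0,0],0],[0.05,[0,0,0],0],[0.05,[0,-0.005,0],0]]'
python3 -m jog '[[0.05,[0,-0.02,0],0],[0.05,[0,-0.03,0],0],[0.05,[0,-0.04,0],0],[0.05,[0,-0.03,0],0],[0.05,[0,0,0],0]]'
python3 plan.py 0.46 -0.11 0.2 -21.6
python3 crop.py top t4 200 460 140 270
python3 - <<'E'
from h import *
C=cloud('top',np.load('pics/t4.npy'));v,u=np.mgrid[0:420,0:560]
box=lambda a,b,c,e:(u>=a)&(u<=b)&(v>=c)&(v<=e)
for b in [(222,265,215,250),(268,302,205,240),(305,348,210,245),(380,435,190,240)]:
    m=box(*b)&(C[...,2]>.09)&(C[...,2]<.14)
    if m.sum()>10: print(b,m.sum(),cv2.minAreaRect(C[m][:,:2].astype(np.float32)*1000))
E
```

```text
t: 12.63
eef_pos: [0.4929, -0.378, 0.1041]
tool_rot: [-0.697, 0.717, 0.008, -0.003]
ft_force: [-0.5, 0.5, 0.0]
width: 0.0497
t: 13.05
eef_pos: [0.4902, -0.373, 0.2262]
tool_rot: [-0.699, 0.715, 0.006, -0.004]
ft_force: [1.0, -1.2, 1.5]
width: 0.0497
t 13.05 pos [ 0.4902 -0.373   0.2262] yaw 0.82 w 0.0497 F [ 1.  -1.2  1.5] world d [-0.0302  0.263  -0.0262]
n 7 [[[-0.0038, 0.0037, 0.0376], 3.2], [[-0.0059, 0.0037, 0.0374], 3.2], [[-0.0079, 0.0037, 0.037], 3.2], [[-0.01, 0.0037, 0.0365], 3.2], [[-0.012, 0.0037, 0.0359], 3.2], [[-0.014, 0.0037, 0.0351], 3.2], [[-0.0159, 0.0037, 0.0343], 3.2]] tilt [ 0.002 -0.023 -1.   ]
(222, 265, 215, 250) 107 ((439.1986999511719, 135.34547424316406), (87.80436706542969, 10.310688972473145), 75.77617645263672)
(268, 302, 205, 240) 105 ((469.3741760253906, 4.9939117431640625), (87.88423919677734, 10.363131523132324), 65.32959747314453)
(305, 348, 210, 245) 108 ((452.01422119140625, -132.09149169921875), (86.9937973022461, 11.228615760803223), 67.86609649658203)
(380, 435, 190, 240) 33 ((492.64056396484375, -389.16571044921875), (8.888925552368164, 32.87094497680664), 2.785621404647827)
```

View pics/t4c.png

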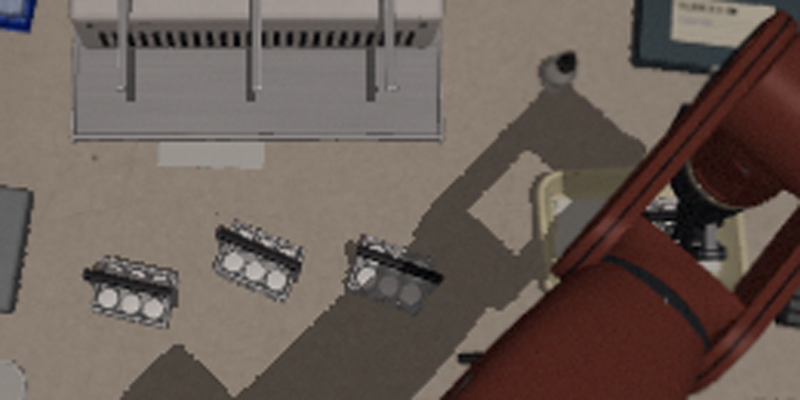

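The dry basket stands in the tray and the wet ones haven't moved. Next is wet_2, at (0.452, -0.132), yaw about -22°.

```bash

python3 -m jog '[[0.05,[-0.004,0.002,0.0375],3.2],[0.05,[-0.006,0.002,0.0375],3.2],[0.05,[-0.008,0.002,0.037],3.2],[0.05,[-0.01,0.002,0.0365],3.2],[0.05,[-0.012,0.002,0.036],3.2]]'
python3 -m jog '[[0.05,[-0.014,0.002,0.035],3.2],[0.05,[-0.01,0.002,0.02],3.2],[0.05,[0,0,0],0],[0.05,[0,0,0],0]]'
python3 plan.py 0.46 -0.1115 0.14 -21.8
```

```text
t: 13.52
eef_pos: [0.4662, -0.1855, 0.2045]
tool_rot: [-0.692, 0.708, -0.1, 0.101]
ft_force: [0.1, 0.3, 0.2]
width: 0.05
t: 13.85
eef_pos: [0.4548, -0.1152, 0.1928]
tool_rot: [-0.686, 0.7, -0.143, 0.138]
ft_force: [-0.3, -0.6, 0.5]
width: 0.0499
t 13.85 pos [ 0.4548 -0.1152  0.1928] yaw -22.9 w 0.0499 F [-0.3 -0.6  0.5] world d [ 0.0052  0.0037 -0.0528]
n 2 [[[0.0017, 0.0264, 0.0027], -0.55], [[0.0017, 0.0264, 0.0027], -0.55]] tilt [-0.01  -0.018 -1.   ]
```

```bash

python3 -m jog '[[0.05,[0.003,0.02,0.005],-1],[0.05,[0,0.02,0],0],[0.05,[0,0.012,0],0],[0.05,[0,0,0],0]]'
python3 plan.py 0.46 -0.1115 0.098 -21.8
python3 crop.py scene h5 250 350 200 290
```

```text
t: 14.18
eef_pos: [0.4599, -0.1156, 0.1384]
tool_rot: [-0.687, 0.702, -0.134, 0.131]
ft_force: [-0.6, 0.6, 0.1]
width: 0.0502
t 14.18 pos [ 0.4599 -0.1156  0.1384] yaw -21.64 w 0.0502 F [-0.6  0.6  0.1] world d [ 0.0001  0.0041 -0.0404]
n 2 [[[-0.0007, 0.0202, 0.0019], 0.08], [[-0.0007, 0.0202, 0.0019], 0.08]] tilt [-0.009 -0.02  -1.   ]
```

View pics/h5c.png

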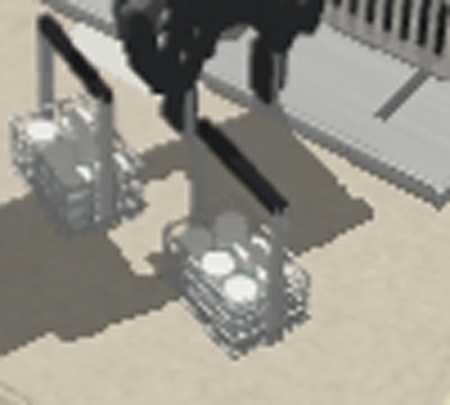

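```bash

python3 -m jog '[[0.05,[-0.001,0.016,0.003],0],[0.05,[0,0.012,0.001],0],[0.05,[0,0.008,0],0],[0.05,[0,0,0],0]]'
python3 plan.py 0.46 -0.1115 0.098 -21.8
```

```text
t: 14.57
eef_pos: [0.4626, -0.1163, 0.1042]
tool_rot: [-0.686, 0.702, -0.134, 0.133]
ft_force: [-0.3, 0.4, -0.6]
width: 0.0501
t 14.57 pos [ 0.4626 -0.1163  0.1042] yaw -21.77 w 0.0501 F [-0.3  0.4 -0.6] world d [-0.0026  0.0048 -0.0062]
n 1 [[[-0.0042, 0.0062, 0.0034], 0.03]] tilt [-0.005 -0.022 -1.   ]
```

```bash

python3 -m jog '[[0.05,[-0.0045,0.007,0.0055],0],[0.05,[0,0,0],0],[0.05,[0,0,0],0]]'
python3 plan.py 0.46 -0.1115 0.098 -21.8
```

```text
t: 14.82
eef_pos: [0.461, -0.1101, 0.0975]
tool_rot: [-0.686, 0.702, -0.134, 0.134]
ft_force: [-0.5, -0.6, -0.1]
width: 0.0501
t 14.82 pos [ 0.461  -0.1101  0.0975] yaw -21.81 w 0.0501 F [-0.5 -0.6 -0.1] world d [-0.001  -0.0014  0.0005]
n 1 [[[-0.0004, -0.0005, -0.0017], -0.01]] tilt [-0.004 -0.023 -1.   ]
```

```bash

python3 -m jog '[[0.0,[0,0,0],0],[0,[0,0,0],0],[0,[0,0,0],0],[0,[0,0,0],0],[0,[0,0,0],0]]' 80
python3 -m jog '[[0,[0,-0.015,0],0],[0,[0,-0.02,0],3],[0,[0,-0.025,0],5],[0,[0,-0.025,0],0],[0,[0,0,0],0]]'
python3 plan.py 0.56 -0.104 0.183 -1.2
```

```text
t: 15.23
eef_pos: [0.4623, -0.1102, 0.0995]
tool_rot: [-0.686, 0.703, -0.132, 0.135]
ft_force: [-0.3, 0.5, -0.9]
width: 0.0081
t: 15.65
eef_pos: [0.4595, -0.107, 0.1845]
tool_rot: [-0.675, 0.691, -0.185, 0.183]
ft_force: [1.8, -0.6, -0.5]
width: 0.008
t 15.65 pos [ 0.4595 -0.107   0.1845] yaw -30.16 w 0.008 F [ 1.8 -0.6 -0.5] world d [ 0.1005  0.003  -0.0015]
n 5 [[[0.0171, 0.0003, 0.0106], -5.79], [[0.0181, 0.0003, 0.0088], -5.79], [[0.0189, 0.0003, 0.007], -5.79], [[0.0195, 0.0003, 0.005], -5.79], [[0.0199, 0.0003, 0.003], -5.79]] tilt [-0.008 -0.021 -1.   ]
```

```bash

python3 -m jog '[[0,[0.017,0,0.0105],-5.8],[0,[0.018,0,0.009],-5.8],[0,[0.019,0,0.007],-5.8],[0,[0.0195,0,0.005],-5.8],[0,[0.01,0,0.003],-5.8]]'
python3 -m jog '[[0,[0,0,0],0],[0,[0,0,0],0]]'
python3 plan.py 0.56 -0.104 0.183 -1.2
```

```text
t: 16.07
eef_pos: [0.5514, -0.1024, 0.1822]
tool_rot: [-0.7, 0.715, -0.003, -0.002]
ft_force: [-0.3, 0.6, -1.9]
width: 0.0083
t: 16.23
eef_pos: [0.5521, -0.1018, 0.1797]
tool_rot: [-0.7, 0.714, -0.003, -0.004]
ft_force: [-1.3, -0.2, -2.1]
width: 0.0083
t 16.23 pos [ 0.5521 -0.1018  0.1797] yaw 0.1 w 0.0083 F [-1.3 -0.2 -2.1] world d [ 0.0079 -0.0022  0.0033]
n 1 [[[0.0079, -0.0033, -0.0022], 1.3]] tilt [-0.011 -0.02  -1.   ]
```

Look at it before inserting onto the hook.

```bash

python3 -m jog '[[0,[0.008,-0.004,-0.002],1.3],[0,[0,0,0],0]]'
python3 plan.py 0.642 -0.104 0.184 -1.2
python3 crop.py scene h6 230 400 120 260
python3 - <<'E'
from h import *
C=cloud('scene',np.load('pics/h6.npy'));p=cv2.imread('pics/h6.png')
m=(C[...,0]>.5)&(C[...,0]<.605)&(C[...,1]>-.2)&(C[...,1]<-.06)&(C[...,2]>.185)&(C[...,2]<.212)&(p.max(-1)<60)
P=C[m];print(m.sum());
for lo in np.arange(-.19,-.06,.01):
    k=P[(P[:,1]>lo)&(P[:,1]<lo+.01)]
    if len(k):print(round(lo,3),len(k),k.mean(0).round(3),k[:,2].min().round(3),k[:,2].max().round(3))
E
```

```text
t: 16.4
eef_pos: [0.5582, -0.1034, 0.1816]
tool_rot: [-0.7, 0.714, -0.014, 0.004]
ft_force: [-0.4, -0.1, -1.2]
width: 0.0082
t 16.4 pos [ 0.5582 -0.1034  0.1816] yaw -1.52 w 0.0082 F [-0.4 -0.1 -1.2] world d [ 0.0838 -0.0006  0.0024]
n 3 [[[0.0279, -0.0008, 0.0005], -0.11], [[0.0279, -0.0008, 0.0005], -0.11], [[0.0279, -0.0008, 0.0004], -0.11]] tilt [-0.014 -0.019 -1.   ]
122
-0.18 2 [ 0.555 -0.17   0.202] 0.201 0.204
-0.17 12 [ 0.553 -0.165  0.201] 0.195 0.204
-0.16 13 [ 0.554 -0.155  0.2  ] 0.196 0.204
-0.15 15 [ 0.554 -0.145  0.201] 0.196 0.205
-0.14 16 [ 0.553 -0.134  0.201] 0.194 0.206
-0.13 12 [ 0.554 -0.124  0.202] 0.196 0.205
-0.12 16 [ 0.556 -0.115  0.202] 0.187 0.21
-0.11 26 [ 0.545 -0.106  0.203] 0.193 0.212
-0.1 9 [ 0.541 -0.098  0.202] 0.192 0.211
-0.09 1 [ 0.554 -0.084  0.202] 0.202 0.202
```

View pics/h6c.png

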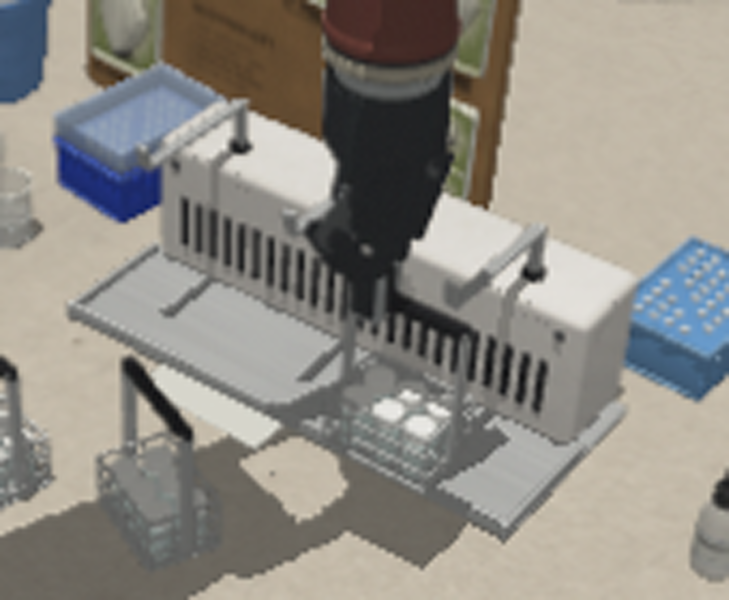

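The basket is level, bar middle at y -0.1275 and underside at 0.196, in line with the hook. Insert, then lower.

```bash

python3 -m jog '[[0,[0.022,-0.002,0],0],[0,[0.022,-0.002,0],0],[0,[0.022,-0.002,0],0],[0,[0.012,-0.001,0],0],[0,[0,0,0],0]]'
python3 plan.py 0.642 -0.104 0.153 -1.2
```

```text
t: 16.87
eef_pos: [0.631, -0.1048, 0.1832]
tool_rot: [-0.701, 0.713, -0.02, 0.003]
ft_force: [-0.3, 0.3, -1.9]
width: 0.0083
t 16.87 pos [ 0.631  -0.1048  0.1832] yaw -1.81 w 0.0083 F [-0.3  0.3 -1.9] world d [ 0.011   0.0008 -0.0302]
n 1 [[[0.011, 0.0302, 0.0011], -0.61]] tilt [-0.024 -0.017 -1.   ]
```

```bash

python3 -m jog '[[0,[0.012,0,0],0],[0,[0,0.01,0],0],[0,[0,0.008,0],0],[0,[0,0.006,0],0],[0,[0,0,0],0]]'
python3 plan.py 0.642 -0.104 0.153 -1.2
```

```text
t: 17.28
eef_pos: [0.6367, -0.1054, 0.1544]
tool_rot: [-0.701, 0.713, -0.023, 0.001]
ft_force: [0.3, -0.2, -0.1]
width: 0.0081
t 17.28 pos [ 0.6367 -0.1054  0.1544] yaw -1.95 w 0.0081 F [ 0.3 -0.2 -0.1] world d [ 0.0053  0.0014 -0.0014]
n 1 [[[0.0053, 0.0014, 0.0015], -0.75]] tilt [-0.031 -0.016 -0.999]
```

```bash

python3 -m jog '[[0,[0.003,0.002,0],0],[0,[0,0.001,0],0],[0,[0,0.001,0],0]]'
python3 crop.py scene h7 230 400 120 260
```

```text
t: 17.53
eef_pos: [0.6369, -0.1054, 0.1545]
tool_rot: [-0.701, 0.713, -0.024, 0.0]
ft_force: [0.6, 0.8, -0.8]
width: 0.0081
```

View pics/h7c.png

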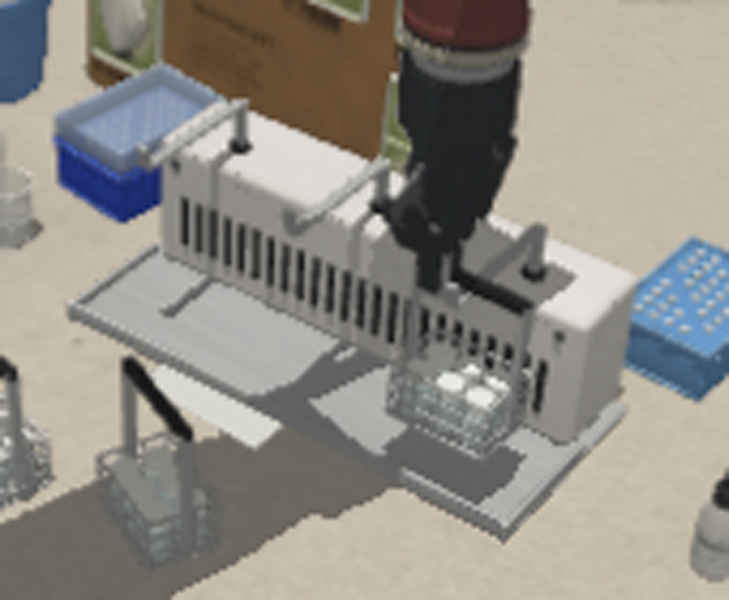

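```bash

python3 -m jog '[[0,[0.003,0.004,0],0],[0,[0,0.002,0],0]]'
python3 plan.py 0.642 -0.104 0.153 -1.2
```

```text
t: 17.75
eef_pos: [0.6381, -0.1054, 0.1537]
tool_rot: [-0.701, 0.713, -0.025, -0.0]
ft_force: [-2.3, 1.6, 8.1]
width: 0.0082
t 17.75 pos [ 0.6381 -0.1054  0.1537] yaw -2.04 w 0.0082 F [-2.3  1.6  8.1] world d [ 0.0039  0.0014 -0.0007]
n 1 [[[0.0039, 0.0007, 0.0016], -0.84]] tilt [-0.037 -0.016 -0.999]
```

8 N of contact: the bar rests on the hook. I'll release and lift out, which also rights the pressed-in tilt.

```bash

python3 -m jog '[[0.05,[0,-0.001,0],0],[0.05,[0,0,0],0],[0.05,[0,0,0],0],[0.05,[0,-0.01,0],0]]'
python3 -m jog '[[0.05,[0,-0.02,0],0],[0.05,[0,-0.03,0],0],[0.05,[-0.03,-0.03,0],0],[0.05,[-0.03,0,0.01],0],[0.05,[0,0,0],0]]'
python3 crop.py scene h8 200 400 120 280
python3 plan.py 0.478 0.025 0.2 -24.9
```

```text
t: 18.08
eef_pos: [0.6373, -0.1052, 0.1639]
tool_rot: [-0.701, 0.713, -0.026, -0.001]
ft_force: [-0.5, 0.1, -0.7]
width: 0.0498
t: 18.5
eef_pos: [0.5778, -0.0913, 0.2458]
tool_rot: [-0.702, 0.712, -0.03, -0.004]
ft_force: [1.0, -0.1, -0.5]
width: 0.0502
t 18.55 pos [ 0.5807 -0.0926  0.2477] yaw -2.1 w 0.0504 F [ 1.1 -0.5  0.9] world d [-0.1027  0.1176 -0.0477]
n 5 [[[-0.0214, 0.0095, 0.0228], 4.56], [[-0.0231, 0.0095, 0.021], 4.56], [[-0.0247, 0.0095, 0.0191], 4.56], [[-0.0262, 0.0095, 0.017], 4.56], [[-0.0274, 0.0095, 0.0149], 4.56]] tilt [-0.043 -0.015 -0.999]
```

View pics/h8c.png

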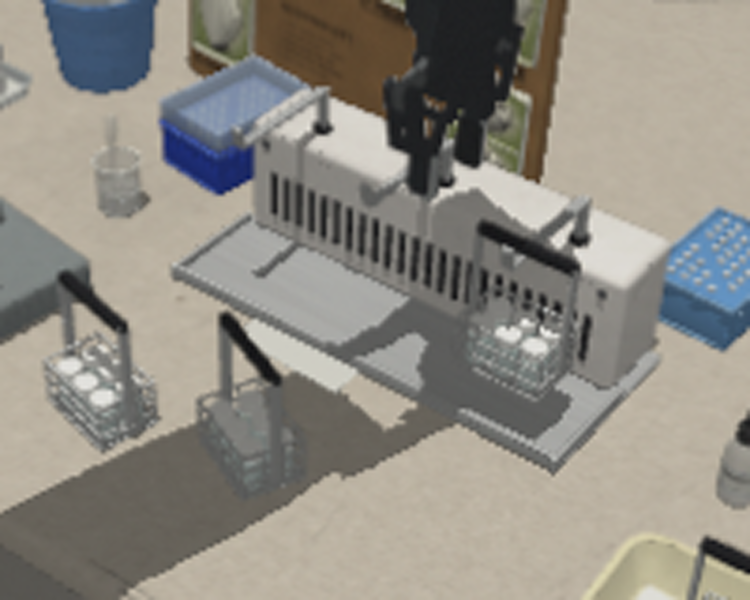

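wet_2 hangs on the right hook. Next is wet_1, at about (0.469, 0.005).

```bash

python3 -m jog '[[0.05,[-0.021,0.008,0.023],4.5],[0.05,[-0.023,0.008,0.021],4.5],[0.05,[-0.0245,0.008,0.019],4.5],[0.05,[-0.026,0.008,0.017],4.5],[0.05,[-0.015,0.008,0.008],4.5]]'
python3 -m jog '[[0.05,[0,0,0],0],[0.05,[0,0,0],0]]'
python3 plan.py 0.4785 0.025 0.14 -24.9
python3 - <<'E'
from h import *
p,d=shot('top','t9');C=cloud('top',d);v,u=np.mgrid[0:420,0:560]
box=lambda a,b,c,e:(u>=a)&(u<=b)&(v>=c)&(v<=e)
for b in [(215,265,210,250),(266,305,205,240)]:
    m=box(*b)&(C[...,2]>.09)&(C[...,2]<.13)
    if m.sum()>10: print(b,m.sum(),cv2.minAreaRect(C[m][:,:2].astype(np.float32)*1000))
E
python3 crop.py scene h9 200 320 160 270
```

```text
t: 18.97
eef_pos: [0.4897, 0.0128, 0.2112]
tool_rot: [-0.68, 0.698, -0.168, 0.148]
ft_force: [-0.5, 0.4, 0.5]
width: 0.05
t: 19.13
eef_pos: [0.488, 0.0152, 0.2099]
tool_rot: [-0.681, 0.698, -0.168, 0.147]
ft_force: [1.1, 0.2, 1.1]
width: 0.0501
t 19.13 pos [0.488  0.0152 0.2099] yaw -25.75 w 0.0501 F [1.1 0.2 1.1] world d [-0.0095  0.0098 -0.0699]
n 2 [[[-0.0064, 0.0349, 0.0023], -0.42], [[-0.0064, 0.0349, 0.0024], -0.42]] tilt [-0.035 -0.017 -0.999]
(215, 265, 210, 250) 61 ((439.18389892578125, 134.86151123046875), (87.18000030517578, 10.590498924255371), 75.82672119140625)
(266, 305, 205, 240) 43 ((467.24652099609375, 1.359649658203125), (36.599098205566406, 9.344560623168945), 64.91939544677734)
```

View pics/h9c.png

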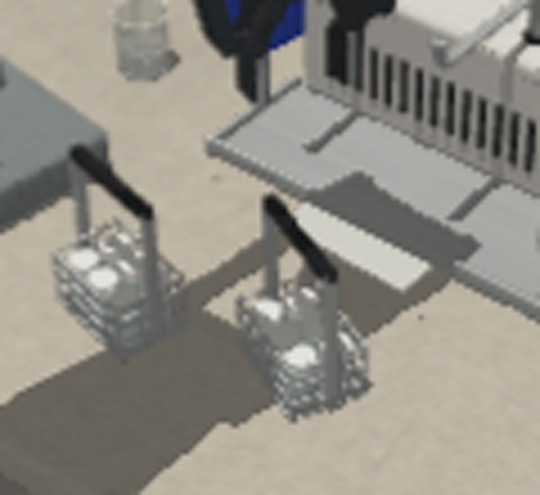

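Both remaining baskets haven't moved. Descending on wet_1.

```bash

python3 -m jog '[[0.05,[-0.012,0.02,0.004],-0.8],[0.05,[0,0.025,0],0],[0.05,[0,0.02,0],0],[0.05,[0,0,0],0]]'
python3 plan.py 0.4785 0.025 0.098 -24.9
```

```text
t: 19.57
eef_pos: [0.4844, 0.0184, 0.1479]
tool_rot: [-0.682, 0.699, -0.159, 0.145]
ft_force: [-1.4, -0.9, -0.6]
width: 0.0497
t 19.57 pos [0.4844 0.0184 0.1479] yaw -24.86 w 0.0497 F [-1.4 -0.9 -0.6] world d [-0.0059  0.0066 -0.0499]
n 2 [[[-0.0041, 0.0249, 0.0018], 0.02], [[-0.0041, 0.0249, 0.0018], 0.02]] tilt [-0.025 -0.019 -1.   ]
```

```bash

python3 -m jog '[[0.05,[-0.01,0.01,0.004],0],[0.05,[0,0,0],0],[0.05,[0,0,0],0]]'
python3 plan.py 0.4785 0.025 0.098 -24.9
```

```text
t: 19.82
eef_pos: [0.4802, 0.0234, 0.14]
tool_rot: [-0.682, 0.699, -0.159, 0.146]
ft_force: [-0.3, 0.2, 0.7]
width: 0.0501
t 19.82 pos [0.4802 0.0234 0.14  ] yaw -24.89 w 0.0501 F [-0.3  0.2  0.7] world d [-0.0017  0.0016 -0.042 ]
n 2 [[[-0.0011, 0.021, 0.0004], 0.0], [[-0.0011, 0.021, 0.0004], 0.0]] tilt [-0.023 -0.02  -1.   ]
```

```bash

python3 -m jog '[[0.05,[-0.002,0.018,0.001],0],[0.05,[-0.001,0.014,0],0],[0.05,[-0.001,0.008,0],0],[0.05,[0,0.002,0],0],[0.05,[0,0,0],0]]'
python3 plan.py 0.4785 0.025 0.098 -24.9
```

```text
t: 20.23
eef_pos: [0.4844, 0.0218, 0.1047]
tool_rot: [-0.682, 0.699, -0.154, 0.151]
ft_force: [0.4, 0.0, 0.9]
width: 0.05
t 20.23 pos [0.4844 0.0218 0.1047] yaw -24.9 w 0.05 F [0.4 0.  0.9] world d [-0.0059  0.0032 -0.0067]
n 1 [[[-0.0067, 0.0067, 0.0004], -0.0]] tilt [-0.01  -0.022 -1.   ]
```

```bash

python3 -m jog '[[0.05,[-0.007,0.0075,0.001],0],[0.05,[0,0,0],0],[0.05,[0,0,0],0]]'
python3 plan.py 0.4785 0.025 0.098 -24.9
```

```text
t: 20.48
eef_pos: [0.4801, 0.0252, 0.0991]
tool_rot: [-0.682, 0.699, -0.153, 0.152]
ft_force: [0.0, -0.7, 0.4]
width: 0.0498
t 20.48 pos [0.4801 0.0252 0.0991] yaw -24.93 w 0.0498 F [ 0.  -0.7  0.4] world d [-0.0016 -0.0002 -0.0011]
n 1 [[[-0.0013, 0.0011, -0.0008], -0.03]] tilt [-0.007 -0.023 -1.   ]
```

```bash

python3 -m jog '[[0.0,[0,0,0],0],[0,[0,0,0],0],[0,[0,0,0],0],[0,[0,0,0],0],[0,[0,0,0],0]]' 80
python3 -m jog '[[0,[0,-0.015,0],0],[0,[0,-0.02,0],-3],[0,[0,-0.025,0],-5],[0,[0,-0.025,0],-5],[0,[0,0,0],0]]'
python3 plan.py 0.56 0.0253 0.185 -1.2
```

```text
t: 20.9
eef_pos: [0.4809, 0.0254, 0.1006]
tool_rot: [-0.682, 0.699, -0.152, 0.153]
ft_force: [-0.1, -0.5, -1.2]
width: 0.0082
t: 21.32
eef_pos: [0.478, 0.0277, 0.185]
tool_rot: [-0.695, 0.712, -0.074, 0.066]
ft_force: [1.6, -0.5, -0.6]
width: 0.0079
t 21.32 pos [0.478  0.0277 0.185 ] yaw -11.31 w 0.0079 F [ 1.6 -0.5 -0.6] world d [ 0.082  -0.0024 -0.    ]
n 3 [[[0.027, 0.0, 0.0046], -3.37], [[0.0272, 0.0, 0.003], -3.37], [[0.0273, 0.0, 0.0014], -3.37]] tilt [-0.013 -0.022 -1.   ]
```

```bash

python3 -m jog '[[0,[0.024,-0.001,0.004],-3.4],[0,[0.024,-0.001,0.003],-3.4],[0,[0.022,-0.001,0.0015],-3.4],[0,[0,0,0],0],[0,[0,0,0],0]]'
python3 plan.py 0.56 0.0253 0.185 -1.2
python3 crop.py scene h10 230 400 120 260
python3 - <<'E'
from h import *
C=cloud('scene',np.load('pics/h10.npy'));p=cv2.imread('pics/h10.png')
m=(C[...,0]>.5)&(C[...,0]<.605)&(C[...,1]>-.07)&(C[...,1]<.01)&(C[...,2]>.185)&(C[...,2]<.212)&(p.max(-1)<60)
P=C[m];print(m.sum(),P.min(0),P.max(0));
for lo in np.arange(-.06,.01,.01):
    k=P[(P[:,1]>lo)&(P[:,1]<lo+.01)]
    if len(k):print(round(lo,3),len(k),k.mean(0).round(3))
E
```

```text
t: 21.73
eef_pos: [0.5493, 0.0267, 0.1842]
tool_rot: [-0.699, 0.715, -0.011, 0.0]
ft_force: [-0.2, 0.1, -1.6]
width: 0.0077
t 21.73 pos [0.5493 0.0267 0.1842] yaw -0.98 w 0.0077 F [-0.2  0.1 -1.6] world d [ 0.0107 -0.0014  0.0008]
n 1 [[[0.0107, -0.0008, -0.0012], 0.22]] tilt [-0.016 -0.022 -1.   ]
64 [ 0.54125825 -0.03872126  0.19540771] [0.55313235 0.00939316 0.20782486]
-0.04 12 [ 0.546 -0.034  0.203]
-0.03 13 [ 0.546 -0.025  0.202]
-0.02 14 [ 0.545 -0.015  0.202]
-0.01 13 [ 0.545 -0.006  0.203]
0.0 12 [0.545 0.003 0.204]
```

View pics/h10c.png

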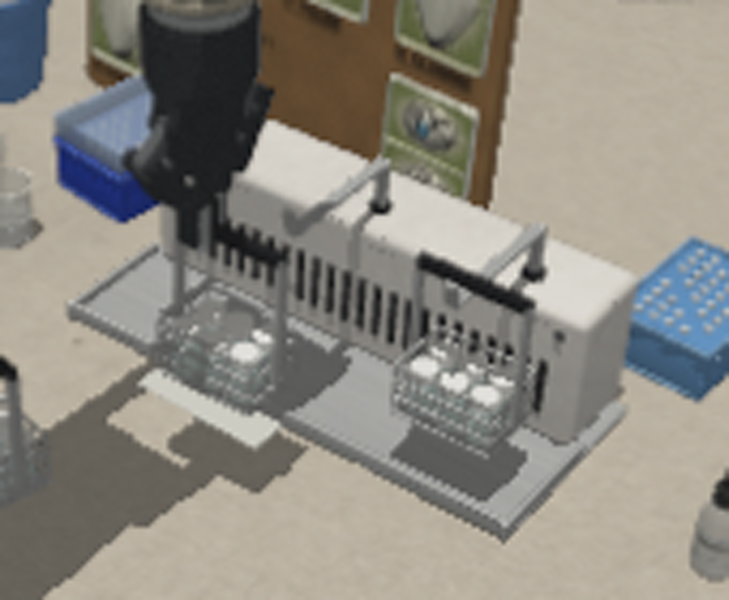

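The wet basket is held level with the bar at z 0.202 and its middle near y 0.004, in line with the middle hook. Inserting.

```bash

python3 -m jog '[[0,[0.022,-0.002,-0.001],0.2],[0,[0.022,-0.002,0],0],[0,[0.022,-0.002,0],0],[0,[0.022,-0.001,0],0],[0,[0.012,0,0],0]]'
python3 -m jog '[[0,[0,0,0],0]]'
python3 plan.py 0.645 0.0253 0.153 -1.2
```

```text
t: 22.2
eef_pos: [0.644, 0.0242, 0.1844]
tool_rot: [-0.699, 0.714, -0.019, 0.0]
ft_force: [-0.6, -0.2, -0.6]
width: 0.0082
t: 22.28
eef_pos: [0.6446, 0.0241, 0.1835]
tool_rot: [-0.699, 0.714, -0.02, 0.001]
ft_force: [-0.7, -0.6, -1.0]
width: 0.0085
t 22.28 pos [0.6446 0.0241 0.1835] yaw -1.69 w 0.0085 F [-0.7 -0.6 -1. ] world d [ 0.0004  0.0012 -0.0305]
n 1 [[[0.0003, 0.0305, 0.0013], -0.49]] tilt [-0.027 -0.021 -0.999]
```

```bash

python3 -m jog '[[0,[0.001,0.012,0.001],0],[0,[0.001,0.01,0],0],[0,[0,0.007,0],0],[0,[0,0.002,0],0],[0,[0,0.002,0],0]]'
python3 plan.py 0.645 0.0253 0.153 -1.2
```

```text
t: 22.7
eef_pos: [0.6449, 0.0249, 0.1542]
tool_rot: [-0.699, 0.715, -0.018, 0.004]
ft_force: [-3.5, 0.8, 11.1]
width: 0.008
t 22.7 pos [0.6449 0.0249 0.1542] yaw -1.81 w 0.008 F [-3.5  0.8 11.1] world d [ 0.0001  0.0004 -0.0012]
n 1 [[[0.0001, 0.0012, 0.0004], -0.61]] tilt [-0.021 -0.022 -1.   ]
```

Resting on the hook with 11 N. Release, lift out and back off.

```bash

python3 -m jog '[[0,[0,-0.002,0],0],[0.05,[0,0,0],0],[0.05,[0,0,0],0],[0.05,[0,0,0],0],[0.05,[0,-0.01,0],0]]'
python3 -m jog '[[0.05,[0,-0.02,0],0],[0.05,[0,-0.03,0],0],[0.05,[-0.03,-0.03,0],0],[0.05,[-0.03,0,0.01],0],[0.05,[0,0,0],0]]'
python3 crop.py scene h11 200 400 120 280
python3 plan.py 0.4445 0.156 0.2 -14.2
python3 - <<'E'
from h import *
p,d=shot('top','t11');C=cloud('top',d);v,u=np.mgrid[0:420,0:560]
box=lambda a,b,c,e:(u>=a)&(u<=b)&(v>=c)&(v<=e)
for b in [(205,275,205,255)]:
    m=box(*b)&(C[...,2]>.09)&(C[...,2]<.13)
    if m.sum()>10: print(b,m.sum(),cv2.minAreaRect(C[m][:,:2].astype(np.float32)*1000))
E
```

```text
t: 23.12
eef_pos: [0.6401, 0.0256, 0.1627]
tool_rot: [-0.699, 0.715, -0.021, 0.002]
ft_force: [-0.1, -0.0, 0.1]
width: 0.0501
t: 23.53
eef_pos: [0.5791, 0.0392, 0.2441]
tool_rot: [-0.699, 0.714, -0.025, -0.002]
ft_force: [1.1, 0.6, -1.1]
width: 0.05
t 23.58 pos [0.5819 0.0382 0.2458] yaw -1.94 w 0.0502 F [1.7 0.2 1.3] world d [-0.1374  0.1178 -0.0458]
n 5 [[[-0.0283, 0.0092, 0.0226], 2.45], [[-0.0292, 0.0092, 0.0214], 2.45], [[-0.0301, 0.0092, 0.0201], 2.45], [[-0.0309, 0.0092, 0.0188], 2.45], [[-0.0317, 0.0092, 0.0175], 2.45]] tilt [-0.033 -0.022 -0.999]
```

View pics/h11c.png

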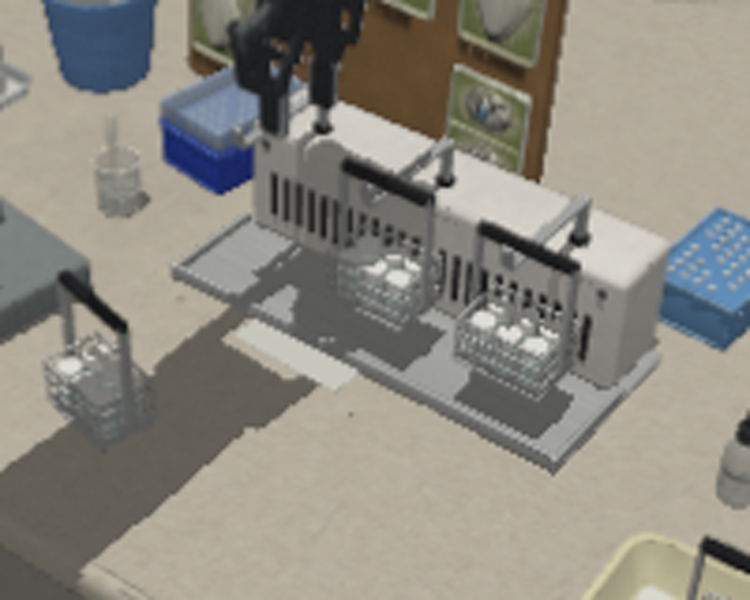

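Two wet baskets hang. wet_0 still stands at its place; the top view is blocked by the arm. Go to it.

```bash

python3 -m jog '[[0.05,[-0.028,0.008,0.0225],2.4],[0.05,[-0.029,0.008,0.0215],2.4],[0.05,[-0.03,0.008,0.02],2.4],[0.05,[-0.031,0.008,0.019],2.4],[0.05,[-0.022,0.008,0.012],2.4]]'
python3 -m jog '[[0.05,[0,0,0],0],[0.05,[0,0,0],0]]'
python3 plan.py 0.4446 0.1563 0.14 -14.2
python3 crop.py scene h12 180 320 160 270
python3 - <<'E'
from h import *
for n in('scene','top'):
    t='h12'
    if n=='top': shot('top','t12');t='t12'
    C=cloud(n,np.load(f'pics/{t}.npy'));p=cv2.imread(f'pics/{t}.png')
    m=(C[...,0]>.38)&(C[...,0]<.5)&(C[...,1]>.07)&(C[...,1]<.2)&(C[...,2]>.106)&(C[...,2]<.13)&(p.max(-1)<70)
    if m.sum()>10: print(n,m.sum(),cv2.minAreaRect(C[m][:,:2].astype(np.float32)*1000))
E
```

```text
t: 24.05
eef_pos: [0.4574, 0.1462, 0.2064]
tool_rot: [-0.692, 0.71, -0.1, 0.084]
ft_force: [0.5, -0.6, -1.2]
width: 0.0503
t: 24.22
eef_pos: [0.4539, 0.149, 0.2041]
tool_rot: [-0.692, 0.711, -0.1, 0.082]
ft_force: [0.9, -0.6, 0.1]
width: 0.0501
t 24.22 pos [0.4539 0.149  0.2041] yaw -14.8 w 0.0501 F [ 0.9 -0.6  0.1] world d [-0.0093  0.0073 -0.0641]
n 2 [[[-0.0054, 0.0321, 0.0024], -0.3], [[-0.0054, 0.0321, 0.0024], -0.3]] tilt [-0.03  -0.023 -0.999]
scene 91 ((438.07427978515625, 133.45587158203125), (86.67277526855469, 11.224459648132324), 75.01630401611328)
top 35 ((436.3525695800781, 125.77435302734375), (67.35676574707031, 9.786784172058105), 76.37776947021484)
```

View pics/h12c.png

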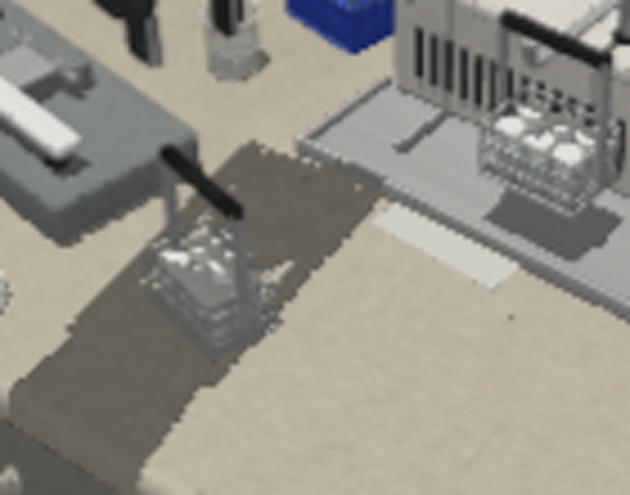

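wet_0 hasn't moved, and the gripper is above it. Descending.

```bash

python3 -m jog '[[0.05,[-0.014,0.02,0.003],-0.5],[0.05,[-0.002,0.025,0],0],[0.05,[-0.002,0.02,0],0],[0.05,[0,0,0],0]]'
python3 plan.py 0.4446 0.1563 0.098 -14.2
```

```text
t: 24.65
eef_pos: [0.4437, 0.1519, 0.1415]
tool_rot: [-0.693, 0.71, -0.095, 0.083]
ft_force: [-1.1, -0.1, -0.3]
width: 0.05
t 24.65 pos [0.4437 0.1519 0.1415] yaw -14.51 w 0.05 F [-1.1 -0.1 -0.3] world d [ 0.0009  0.0044 -0.0435]
n 2 [[[-0.0001, 0.0218, 0.0022], -0.16], [[-0.0001, 0.0218, 0.0022], -0.16]] tilt [-0.021 -0.022 -1.   ]
```

```bash

python3 -m jog '[[0.05,[-0.001,0.016,0.004],0],[0.05,[-0.001,0.012,0],0],[0.05,[-0.001,0.007,0.001],0],[0.05,[0,0,0],0]]'
python3 plan.py 0.4446 0.1563 0.098 -14.2
```

```text
t: 24.98
eef_pos: [0.4468, 0.1544, 0.1079]
tool_rot: [-0.692, 0.71, -0.095, 0.086]
ft_force: [-0.1, -0.8, 0.7]
width: 0.0498
t 24.98 pos [0.4468 0.1544 0.1079] yaw -14.71 w 0.0498 F [-0.1 -0.8  0.7] world d [-0.0022  0.0019 -0.0099]
n 1 [[[-0.0026, 0.0099, 0.0013], -0.51]] tilt [-0.017 -0.023 -1.   ]
```

```bash

python3 -m jog '[[0.05,[-0.004,0.0105,0.0025],-0.4],[0.05,[0,0,0],0],[0.05,[0,0,0],0]]'
python3 plan.py 0.4446 0.1563 0.098 -14.2
```

```text
t: 25.23
eef_pos: [0.4454, 0.1575, 0.0985]
tool_rot: [-0.693, 0.71, -0.092, 0.084]
ft_force: [-0.6, 0.9, 0.6]
width: 0.05
t 25.23 pos [0.4454 0.1575 0.0985] yaw -14.32 w 0.05 F [-0.6  0.9  0.6] world d [-0.0008 -0.0012 -0.0005]
n 1 [[[-0.0005, 0.0005, -0.0013], -0.12]] tilt [-0.014 -0.022 -1.   ]
```

```bash

python3 -m jog '[[0.0,[0,0,0],0],[0,[0,0,0],0],[0,[0,0,0],0],[0,[0,0,0],0],[0,[0,0,0],0]]' 80
python3 -m jog '[[0,[0,-0.015,0],0],[0,[0,-0.02,0],-2],[0,[0,-0.025,0],-3],[0,[0,-0.025,0],-3],[0,[0,0,0],0]]'
python3 plan.py 0.555 0.1555 0.186 -1.2
```

```text
t: 25.65
eef_pos: [0.4468, 0.1579, 0.1006]
tool_rot: [-0.693, 0.71, -0.091, 0.085]
ft_force: [0.0, 0.8, -1.0]
width: 0.0083
t: 26.07
eef_pos: [0.445, 0.1594, 0.1863]
tool_rot: [-0.698, 0.715, -0.042, 0.031]
ft_force: [1.1, 0.2, 0.6]
width: 0.0077
t 26.07 pos [0.445  0.1594 0.1863] yaw -5.92 w 0.0077 F [1.1 0.2 0.6] world d [ 0.11   -0.0039 -0.0003]
n 3 [[[0.0366, 0.0001, 0.0025], -1.57], [[0.0367, 0.0001, 0.0015], -1.57], [[0.0367, 0.0001, 0.0005], -1.57]] tilt [-0.017 -0.023 -1.   ]
```

```bash

python3 -m jog '[[0,[0.025,-0.001,0.0015],-1.5],[0,[0.03,-0.001,0.001],-1.5],[0,[0.03,-0.001,0],-1.5],[0,[0.015,0,0],0],[0,[0,0,0],0]]'
python3 -m jog '[[0,[0,0,0],0]]'
python3 plan.py 0.647 0.1555 0.186 -1.2
python3 crop.py scene h13 200 370 110 250
python3 - <<'E'
from h import *
C=cloud('scene',np.load('pics/h13.npy'));p=cv2.imread('pics/h13.png')
m=(C[...,0]>.5)&(C[...,0]<.605)&(C[...,1]>.06)&(C[...,1]<.14)&(C[...,2]>.185)&(C[...,2]<.212)&(p.max(-1)<60)
P=C[m];print(m.sum(),P.min(0),P.max(0));
for lo in np.arange(.08,.14,.01):
    k=P[(P[:,1]>lo)&(P[:,1]<lo+.01)]
    if len(k):print(round(lo,3),len(k),k.mean(0).round(3))
E
```

```text
t: 26.48
eef_pos: [0.5476, 0.1555, 0.1871]
tool_rot: [-0.699, 0.715, -0.013, 0.002]
ft_force: [-0.1, -0.4, -1.1]
width: 0.0079
t: 26.57
eef_pos: [0.5473, 0.1553, 0.1861]
tool_rot: [-0.699, 0.715, -0.014, 0.002]
ft_force: [-0.3, 0.0, -1.3]
width: 0.0084
t 26.57 pos [0.5473 0.1553 0.1861] yaw -1.3 w 0.0084 F [-0.3  0.  -1.3] world d [ 0.0997  0.0002 -0.0001]
n 3 [[[0.0332, 0.0, 0.0008], -0.03], [[0.0332, 0.0, 0.0008], -0.03], [[0.0332, 0.0, 0.0008], -0.03]] tilt [-0.017 -0.023 -1.   ]
53 [0.5377113  0.08896088 0.19840012] [0.54852159 0.13839392 0.20992959]
0.08 2 [0.544 0.089 0.205]
0.09 10 [0.542 0.095 0.204]
0.1 9 [0.543 0.105 0.205]
0.11 12 [0.542 0.115 0.205]
0.12 9 [0.541 0.124 0.206]
0.13 11 [0.544 0.134 0.204]
```

View pics/h13c.png

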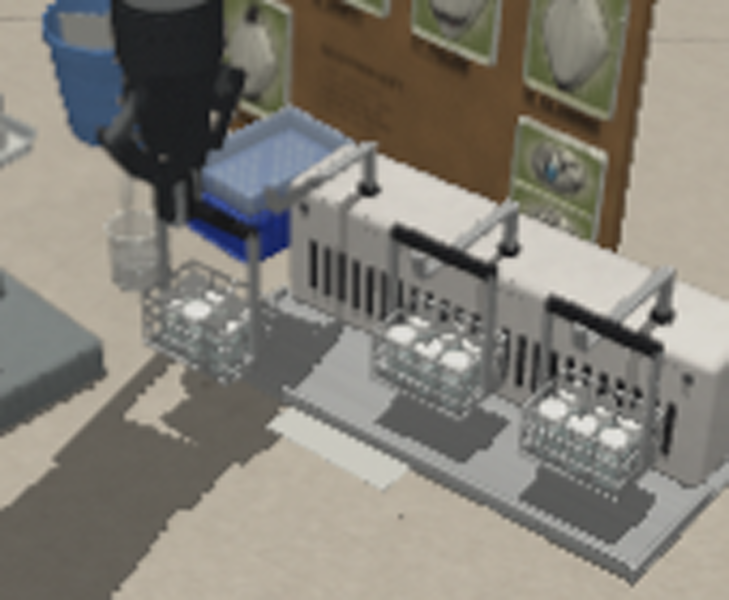

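Level, with the bar middle at about y 0.132, in line with the left hook. Insert and lower.

```bash

python3 -m jog '[[0,[0.022,-0.001,0],0],[0,[0.022,-0.001,0.001],0],[0,[0.022,-0.001,0.001],0],[0,[0.022,-0.001,0],0],[0,[0.012,0,0],0]]'
python3 -m jog '[[0,[0,0,0],0]]'
python3 plan.py 0.647 0.1555 0.153 -1.2
```

```text
t: 27.03
eef_pos: [0.6405, 0.1566, 0.1849]
tool_rot: [-0.699, 0.715, -0.017, -0.002]
ft_force: [-1.3, 1.3, -0.0]
width: 0.0081
t: 27.12
eef_pos: [0.641, 0.1565, 0.1844]
tool_rot: [-0.699, 0.715, -0.017, -0.002]
ft_force: [-0.2, -0.6, -1.0]
width: 0.008
t 27.12 pos [0.641  0.1565 0.1844] yaw -1.25 w 0.008 F [-0.2 -0.6 -1. ] world d [ 0.006  -0.001  -0.0314]
n 1 [[[0.006, 0.0314, -0.0009], -0.05]] tilt [-0.028 -0.023 -0.999]
```

```bash

python3 -m jog '[[0,[0.007,0.012,-0.001],0],[0,[0.001,0.01,0],0],[0,[0,0.007,0],0],[0,[0,0.002,0],0],[0,[0,0.002,0],0]]'
python3 plan.py 0.647 0.1555 0.153 -1.2
```

```text
t: 27.53
eef_pos: [0.6459, 0.1557, 0.1547]
tool_rot: [-0.698, 0.715, -0.015, -0.001]
ft_force: [-1.6, -1.1, 10.4]
width: 0.0077
t 27.53 pos [0.6459 0.1557 0.1547] yaw -1.19 w 0.0077 F [-1.6 -1.1 10.4] world d [ 0.0011 -0.0002 -0.0017]
n 1 [[[0.0011, 0.0017, -0.0001], 0.01]] tilt [-0.023 -0.024 -0.999]
```

```bash

python3 -m jog '[[0,[0,-0.002,0],0],[0.05,[0,0,0],0],[0.05,[0,0,0],0],[0.05,[0,0,0],0],[0.05,[0,-0.01,0],0]]'
python3 -m jog '[[0.05,[0,-0.02,0],0],[0.05,[0,-0.03,0],0],[0.05,[-0.03,-0.03,0],0],[0.05,[-0.03,0,0.02],0],[0,[-0.02,0,0.03],0]]'
python3 plan.py 0.473 0.3845 0.11 -1.2
python3 crop.py top t14 180 460 100 280
python3 crop.py scene h14 180 460 110 340
```

```text
t: 27.95
eef_pos: [0.6411, 0.1566, 0.1653]
tool_rot: [-0.698, 0.716, -0.017, -0.003]
ft_force: [-0.3, 0.3, -0.5]
width: 0.0499
t: 28.37
eef_pos: [0.5649, 0.2059, 0.2489]
tool_rot: [-0.697, 0.716, -0.021, -0.002]
ft_force: [0.2, 1.2, -1.9]
width: 0.0393
t 28.37 pos [0.5649 0.2059 0.2489] yaw -1.59 w 0.0393 F [ 0.2  1.2 -1.9] world d [-0.0919  0.1786 -0.1389]
n 7 [[[-0.0138, 0.0198, 0.0251], -0.06], [[-0.0138, 0.0198, 0.0252], -0.06], [[-0.0138, 0.0198, 0.0252], -0.06], [[-0.0138, 0.0198, 0.0252], -0.06], [[-0.0137, 0.0198, 0.0252], -0.06], [[-0.0137, 0.0198, 0.0252], -0.06], [[-0.0137, 0.0198, 0.0252], -0.06]] tilt [-0.033 -0.027 -0.999]
```

View pics/h14c.png

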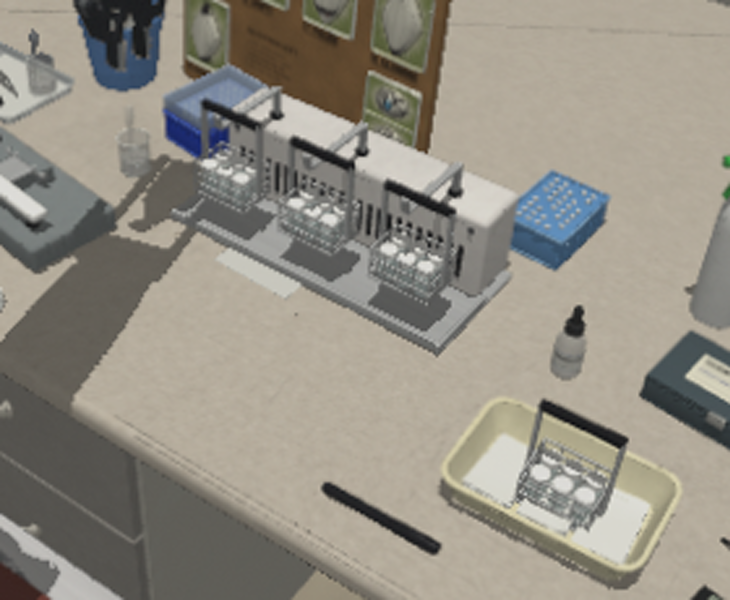

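View pics/t14c.png

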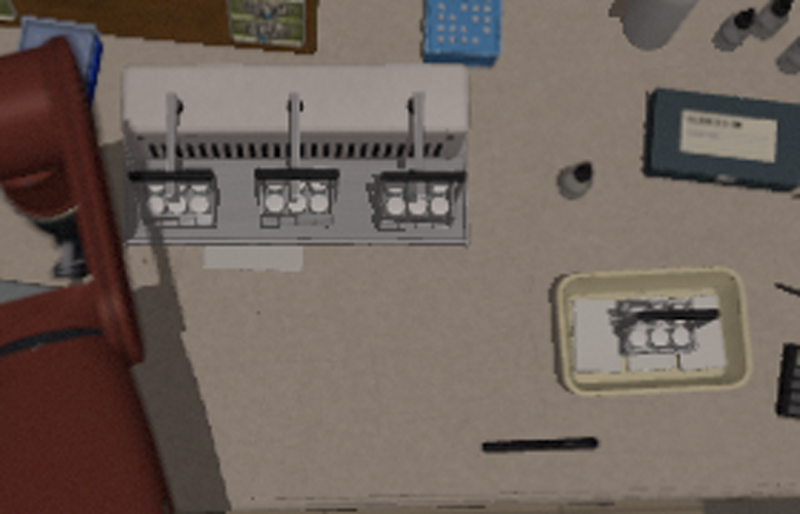

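All three wet baskets hang on their own hooks, the dry one stands in the tray, and the bystanders are untouched. Quick numeric check of positions.

```bash
python3 - <<'E'
from h import *
C=cloud('top',np.load('pics/t14.npy'));p=cv2.imread('pics/t14.png')
def box(x0,x1,y0,y1,z0,z1,dark=None):
    m=(C[...,0]>x0)&(C[...,0]<x1)&(C[...,1]>y0)&(C[...,1]<y1)&(C[...,2]>z0)&(C[...,2]<z1)
    if dark: m&=p.max(-1)<dark
    return C[m]
k=box(.43,.56,-.48,-.3,.1,.14);print('dry handle',k.mean(0).round(4),cv2.minAreaRect(k[:,:2].astype(np.float32)*1000))
k=box(.42,.56,-.46,-.32,.03,.06);k=k[(abs(k[:,0]-.489)<.045)&(abs(k[:,1]+.4)<.05)];print('dry body',k.mean(0).round(4),cv2.minAreaRect(k[:,:2].astype(np.float32)*1000),np.percentile(k[:,2],[50,90]))
for y in(.1325,.0025,-.1275):
    k=box(.6,.68,y-.055,y+.055,.155,.19,60);print(len(k),k.mean(0).round(4),k[:,1].min(),k[:,1].max())
E
```

```text
dry handle [ 0.4928 -0.3983  0.1195] ((492.93280029296875, -398.5511474609375), (10.273808479309082, 90.35342407226562), 1.0333470106124878)
dry body [ 0.4903 -0.3984  0.0416] ((493.0995788574219, -398.0965576171875), (56.650733947753906, 90.26483154296875), 0.6625210642814636) [0.04214279 0.04889083]
96 [0.643  0.1329 0.1736] 0.08949084856785376 0.1765216671303383
116 [0.6413 0.0019 0.1729] -0.04116192019240212 0.044804089791980285
119 [ 0.6364 -0.1288  0.1718] -0.17148901393200305 -0.08564729184321879
```

All within tolerance. Now the second press.

```bash

python3 -m jog '[[0,[-0.014,0.01,0.025],0],[0,[-0.014,0.02,0.025],0],[0,[-0.014,0.02,0.025],0],[0,[-0.014,0.02,0.025],0],[0,[-0.014,0.02,0.025],0]]'
python3 -m jog '[[0,[-0.012,0.02,0.02],0],[0,[-0.005,0.01,0.01],0],[0,[0,0,0],0],[0,[0,0,0],0]]'
python3 plan.py 0.473 0.3845 0.09 -1.2
```

```text
t: 28.88
eef_pos: [0.4998, 0.3361, 0.1657]
tool_rot: [-0.699, 0.715, -0.014, 0.004]
ft_force: [-0.1, 1.1, -0.5]
width: 0.0
t: 29.22
eef_pos: [0.4778, 0.3691, 0.1296]
tool_rot: [-0.698, 0.716, -0.015, -0.0]
ft_force: [0.5, -0.2, 0.1]
width: -0.0001
t 29.22 pos [0.4778 0.3691 0.1296] yaw -1.16 w -0.0001 F [ 0.5 -0.2  0.1] world d [-0.0048  0.0154 -0.0396]
n 2 [[[-0.0025, 0.0198, 0.0076], 0.02], [[-0.0025, 0.0198, 0.0076], 0.02]] tilt [-0.021 -0.025 -0.999]
```

```bash

python3 -m jog '[[0,[-0.003,0.02,0.008],0],[0,[-0.003,0.018,0.007],0],[0,[0,0,0],0],[0,[0,0,0],0]]'
python3 plan.py 0.473 0.3845 0.09 -1.2
```

```text
t: 29.55
eef_pos: [0.4786, 0.3811, 0.0969]
tool_rot: [-0.699, 0.715, -0.013, 0.004]
ft_force: [0.7, 0.6, 0.6]
width: -0.0001
t 29.55 pos [0.4786 0.3811 0.0969] yaw -1.36 w -0.0001 F [0.7 0.6 0.6] world d [-0.0056  0.0034 -0.0069]
n 1 [[[-0.0057, 0.0069, 0.0033], -0.16]] tilt [-0.013 -0.023 -1.   ]
```

```bash

python3 -m jog '[[0,[-0.006,0.009,0.0035],0],[0,[0,0,0],0],[0,[0,0,0],0]]'
python3 plan.py 0.473 0.3845 0.075 -1.2
```

```text
t: 29.8
eef_pos: [0.4763, 0.3834, 0.0917]
tool_rot: [-0.7, 0.714, -0.012, 0.007]
ft_force: [-0.0, -0.7, 0.8]
width: -0.0
t 29.8 pos [0.4763 0.3834 0.0917] yaw -1.55 w -0.0 F [-0.  -0.7  0.8] world d [-0.0033  0.0011 -0.0167]
n 1 [[[-0.0034, 0.0167, 0.001], -0.35]] tilt [-0.008 -0.021 -1.   ]
```

```bash

python3 -m jog '[[0,[-0.004,0.012,0.001],0],[0,[0,0.008,0],0],[0,[0,0.006,0],0],[0,[0,0.005,0],0],[0,[0,0.003,0],0]]'
python3 -m jog '[[0,[0,0.002,0],0],[0,[0,0.0015,0],0],[0,[0,0.0015,0],0]]'
python3 rock.py press4
```

```text
t: 30.22
eef_pos: [0.4742, 0.3853, 0.06]
tool_rot: [-0.701, 0.713, -0.01, 0.009]
ft_force: [-8.1, -3.7, 28.3]
width: -0.0001
t: 30.47
eef_pos: [0.474, 0.3852, 0.0606]
tool_rot: [-0.7, 0.714, -0.01, 0.008]
ft_force: [-5.3, -3.2, 12.6]
width: 0.0004
-0.108 51 0.0608 0.0605
-0.08 31 0.0624 0.0612
-0.06 47 0.061 0.0607
0.03 31 0.0611 0.0602
0.06 19 0.06 0.0594
0.08 14 0.0588 0.0582
[-5.43986079 -3.73897317 13.53577993] [0.47407227 0.38524153 0.06055248]
```

Level and down. Hold about a second, then let it up and retreat.

```bash

python3 -m jog '[[0,[0,0.0015,0],0],[0,[0,0.0015,0],0],[0,[0,0.0015,0],0],[0,[0,0.0015,0],0],[0,[0,0.0015,0],0]]'
python3 -m jog '[[0,[0,0.0015,0],0],[0,[0,0.0015,0],0],[0,[0,0.0015,0],0],[0,[0,0.0015,0],0],[0,[0,0.0015,0],0]]'
python3 rock.py press5
python3 -m jog '[[0,[0,-0.03,0],0],[0,[0,-0.04,0],0],[0,[0,-0.04,0],0],[0,[0,-0.03,0],0],[0,[0,0,0],0]]'
python3 -m jog '[[0,[0,0,0],0],[0,[0,0,0],0],[0,[0,0,0],0],[0,[0,0,0],0],[0,[0,0,0],0]]'
python3 rock.py rest2
python3 crop.py scene h15 130 460 110 340;python3 crop.py top t15 100 460 100 280
```

```text
t: 30.93
eef_pos: [0.4741, 0.3852, 0.0606]
tool_rot: [-0.7, 0.714, -0.01, 0.007]
ft_force: [-4.7, -4.8, 13.9]
width: 0.0001
t: 31.35
eef_pos: [0.4741, 0.3852, 0.0606]
tool_rot: [-0.699, 0.715, -0.01, 0.007]
ft_force: [-5.1, -3.6, 13.7]
width: -0.0001
-0.108 52 0.0609 0.0602
-0.08 30 0.0614 0.0605
-0.06 53 0.061 0.0608
0.03 32 0.0605 0.0601
0.06 17 0.0601 0.0599
0.08 16 0.0582 0.0579
[-5.49978457 -4.54918518 14.34129934] [0.47405774 0.38520404 0.06055763]
t: 31.82
eef_pos: [0.4721, 0.3867, 0.2001]
tool_rot: [-0.696, 0.717, -0.012, 0.003]
ft_force: [0.7, 0.6, 1.1]
width: -0.0002
t: 32.23
eef_pos: [0.4712, 0.386, 0.1964]
tool_rot: [-0.696, 0.718, -0.013, 0.002]
ft_force: [-0.2, 0.4, -0.3]
width: 0.0002
-0.108 47 0.0709 0.07
-0.08 34 0.071 0.0707
-0.06 47 0.0711 0.0704
0.03 40 0.0718 0.0713
0.06 25 0.0707 0.0705
0.08 31 0.0686 0.0683
[-0.19262936 -0.31838529 -0.53537389] [0.47100037 0.38585578 0.19600741]
```

View pics/h15c.png

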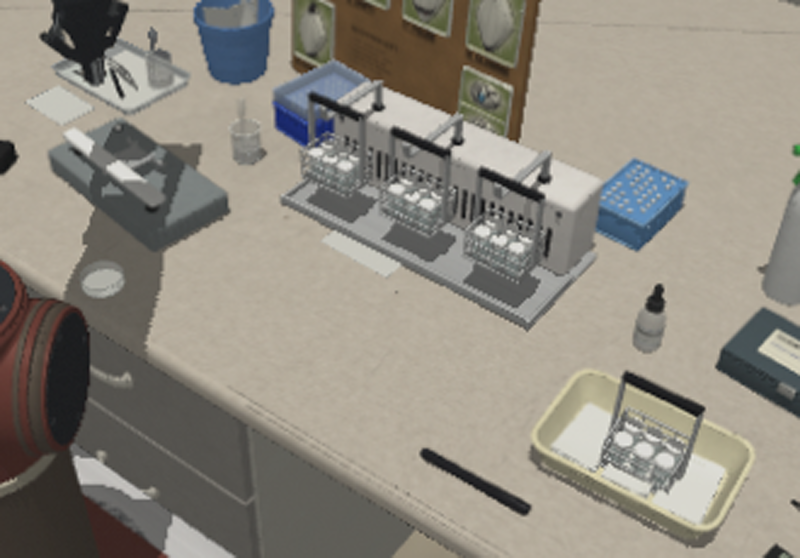

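View pics/t15c.png

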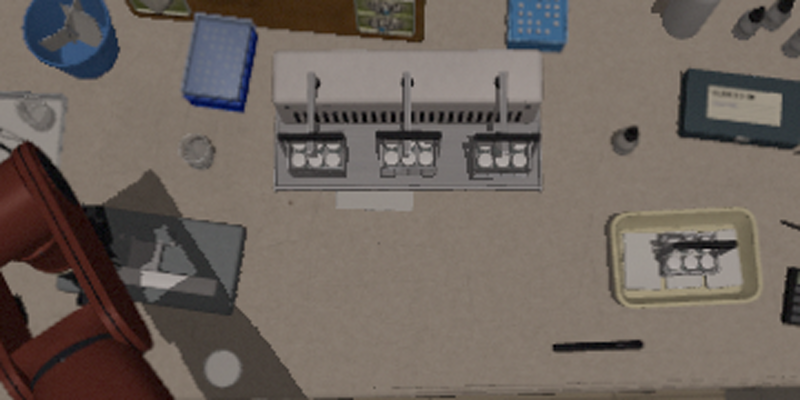

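Both pictures show the bar up, all baskets in place, the bystanders where they were, and the arm touching nothing.

```bash
python3 -c "from bench import sign_off; print(sign_off())"
```

```text
the job is handed in; nothing more can be done
None
```

I handed the job in at about 32 s of the 210 s allowed; sign-off gives no verdict. I stopped the blower, moved the one dry basket from the right hook to the cream tray, hung the three wet baskets one per hook, and restarted the blower.

**Stop press:** My first stop press drifted back up during the hold, and the second was lopsided, about 0.03 rad at 20 N. I lifted off, moved onto the bar's middle and pressed again. That press was level in the camera depth, fully down at 60–61 mm, and held for about a second. The restart press was also level, to about 0.01 rad.

**Last checks:**
- **Dry basket:** it stands upright about 5 mm from the tray centre.
- **Wet baskets:** the bar middles measured within about 10 mm of the hook seats, at 172–174 mm height.
- **Bar switch:** it is back up at 70 mm and level.
- **Bystanders and arm:** the marker, dropper and beaker look unmoved, and the gripper is clear of everything.

I saw no basket knocked aside and no slackening of the grip. No final check failed or disagreed.

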